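# Dispense the agate milling ball from the tilting carousel

### The job

Get the orange-brown agate ball out of the ball carousel into the open steel jar under its spout: swing up the red folding crank, turn the wheel until the agate ball's compartment faces the spout, and fold the crank right down into the rim notch so that the wheel is locked. Only then tip the carousel by its black handle until the ball rolls out, and lower it gently back to level, without letting it drop. Leave the other balls in the wheel, the jar in its place and everything else on the bench undisturbed.

Things in the scene. Friction and masses are not known exactly. Their poses are not given: they have to be found in the camera images.
- stand: Tilting stand of the ball carousel, fixed to the bench: grey base plate 250 x 370 x 8 mm; on it a round tub 282 mm across, rim 205 mm above the bench. Origin on the bench, exactly under the wheel's axis when level; z up, -y to the spout, +y to the tipping handle, x along the hinge. All heights below are above the bench, carousel level.
- wheel_top (a point): Centre of the pale grey wheel, 169 mm up. The wheel (radius 125 mm) turns a full turn either way about this point's z axis, friction 0.03 N m, no detents. Six 60-degree sectors between partitions 169 mm high: the decked one (deck 159 mm up, centre line along -y of this frame, which turns with the wheel) carries the crank and closes the spout at the start; five are open, a ball in each.
- crank (a joint): Folding of the red crank, rad: 0 = flat, pointing outwards, its 8 mm steel tip down in a rim notch, which locks the wheel; about 0.17 = tip resting on top of the rim between notches; 1.57 = upright (stop), wheel free. A friction hinge (0.05 N m) holds it where it is left. The pear grip tends to creep in flat finger pads while it pivots between them.
- pivot (a point): Pivot of the crank, on the decked sector's centre line 50 mm from the wheel's axis, 195 mm up, turning with the wheel. The pivot's axis is level and square to that centre line: the crank swings up in the upright plane through the wheel's axis.
- grip (a point): Grasp point of the crank, on its axis 50 mm from the pivot: middle of the pear-shaped red grip, 28 mm thick here, spinning freely on the crank, from 18 to 72 mm; bare steel tip to 92 mm from the pivot. Folded: 100 mm from the wheel's axis, 195 mm up, 36 mm over the deck. Upright: 50 mm from the wheel's axis, 245 mm up. Its -y axis points along the crank to the tip.
- notch (a point): Middle of the rim notch over the spout, 134 mm from the wheel's axis, 195 mm up. Six such notches, 11 mm wide, open upwards, every 60 degrees round the rim, so each holds the crank with one sector square to the spout. Between them the rim is solid: 127 to 141 mm from the axis, top 205 mm up.
- hinge (a point): Middle of the tipping hinge: a level axis along the stand's x, 115 mm from the stand's origin on the spout side, 115 mm up.
- cradle (a joint): Tipping of the whole carousel about the hinge, rad: 0 = level on its stops; grows as the handle is lifted and the spout dips; limit 0.55. Nothing holds it up: it falls back by its weight (about 2 kg; some 6 to 9 N to lift at the handle). Compartment floors slope 5 degrees inwards; a ball facing the spout rolls out at 0.2 to 0.35 rad.
- handle (a point): Middle of the black tipping handle, a round level bar 16 mm thick and 136 mm long along the stand's x, on two arms 60 mm either side of the middle. Level: 200 mm from the stand's origin on the +y side, 185 mm up; about 50 mm clear of the tub. It swings with the carousel about the hinge.
- bay (a point): Mark in the tub, moving only with tipping: 55 mm from the wheel's axis towards the spout, at ball-centre height: where a ball lies when its compartment faces the spout.
- jar_in (a point): Centre of the inner floor of the open steel grinding jar that stands under the spout: 110 mm across, 58 mm high, wall 6 mm, floor 8 mm, loose (0.8 kg).
- agate_center (a point): Centre of the agate ball, orange-brown; the one wanted; 40 mm across, loose, in one of the five open compartments (which one changes), about 47 mm from the wheel's axis, its centre about 153 mm above the bench.
- steel_ball_center (a point): Centre of the bright steel ball; 40 mm across, loose, in one of the five open compartments (which one changes), about 47 mm from the wheel's axis, its centre about 153 mm above the bench.
- zirconia_center (a point): Centre of the white zirconia ball; 40 mm across, loose, in one of the five open compartments (which one changes), about 47 mm from the wheel's axis, its centre about 153 mm above the bench.
- nitride_center (a point): Centre of the black silicon-nitride ball; 40 mm across, loose, in one of the five open compartments (which one changes), about 47 mm from the wheel's axis, its centre about 153 mm above the bench.
- polyamide_center (a point): Centre of the blue polyamide-coated ball; 40 mm across, loose, in one of the five open compartments (which one changes), about 47 mm from the wheel's axis, its centre about 153 mm above the bench.
- spare_jar: bystander: closed steel jar with black lid, 116 mm across, 82 mm high; loose, origin at the centre of its underside.
- jar_lid: bystander: black jar lid 116 mm across, 24 mm high with its knob; loose, origin at the centre of its underside.
- carton: bystander: cardboard carton 170 x 125 x 45 mm; loose, origin at the centre of its underside.
- sieve: bystander: brass sieve, 150 mm across, 45 mm high; loose, origin at the centre of its underside.
Mind the look-alikes: they are no part of the job. Leave any green or pink look-alike of the part that bears steel_ball_center alone.

How it is judged:
On the way, in this order (a step that is already met when the one before it is completed fails the run):
1. the crank is swung up, which frees the wheel (value of joint crank above 1.2 rad), for 0.1 s.
2. the agate ball's compartment faces the spout and the crank is folded down into a rim notch (value of joint crank below 0.08 rad and horizontal distance between agate_center and bay below 0.03 m and value of joint cradle below 0.1 rad), for 0.2 s.
3. the agate ball is in the jar (horizontal distance between agate_center and jar_in below 0.045 m and height (world z) of agate_center below 0.065 m), for 0.2 s.
At the end, for the whole second after the job is handed in: Agate ball in the jar (centre within 45 mm of its axis, below 65 mm); carousel level (0.03 rad); crank folded into a notch (below 0.08 rad); the four other balls in the wheel (within 125 mm of its axis, above 120 mm); jar upright, within 30 mm of its place (all of step 3 and value of joint cradle below 0.03 rad and value of joint crank below 0.08 rad and horizontal distance between each of steel_ball_center, zirconia_center, nitride_center, polyamide_center and stand below 0.125 m and height (world z) of each of steel_ball_center, zirconia_center, nitride_center, polyamide_center above 0.12 m and distance of jar_in from where it was at the start of the episode below 0.03 m and angle between jar_in's own z axis and vertical below 0.1 rad); the robot touches nothing.
It fails at once if the carousel is tipped more than 0.1 rad while the crank is not folded down in a notch (above 0.13 rad) (value of joint cradle above 0.1 rad and value of joint crank above 0.13 rad).
It fails at once if the carousel is dropped: it comes down faster than 1.5 rad/s (velocity of joint cradle below -1.5 rad/s).
It fails at once if another ball leaves the carousel (height (world z) of any of steel_ball_center, zirconia_center, nitride_center, polyamide_center below 0.1 m).
It fails at once if the jar is shoved more than 30 mm (distance of jar_in from where it was at the start of the episode above 0.03 m).
It fails at once if a bystander is moved more than 30 mm (distance of any of spare_jar, jar_lid, carton, sieve from where it was at the start of the episode above 0.03 m).
It also fails if it takes over 64 s, if anything falls off the work surface, if the arm or the gripper's body presses on something with over 40 N, if the wrist force passes 120 N, or if a joint passes its speed limit or range.

### The arm

A 6-joint arm with a two-finger parallel gripper is mounted at the origin on the work surface. World frame = base frame: x ahead of the robot, y to its left, z up, the work surface at z = 0. Lengths are in m, angles in rad, forces in N, time in s.
With the tool pointing down it reaches from about 0.35 to 0.975 m from the base axis. Payload 4.9 kg.
Tool frame: the origin (TCP) lies at the centre of the arm's flange, where the gripper is bolted on; the fingertips stand 173 mm ahead of it and the grasp point (between the pads) lies 155 mm ahead of it (ctrl.finger_overhang is the distance from the TCP to the fingertips, in m); z points along the fingers, y is the direction in which the jaws open and shut (so a half turn about z gives the same grasp; the last joint's range is limited). The gripper opens to 85 mm and grips with 20 to 120 N. Pads are 22 mm wide; open, the fingers measure 114 mm over their backs; the gripper's body (76 mm by 85 mm) begins 54 mm behind the grasp point. The pads swing forward as they close: fully open they stand 13 mm farther back than shut.
Start: joints at [-1.274, 0.053, 1.613, -0, 1.476, -0.119], TCP at [0.252, -0.572, 0.405] pointing down, gripper open.
Joint ranges: [-3.01, 3.01], [-1.01, 2.22], [0.06, 2.58], [-1.02, 4.17], [0.09, 2.62], [-3.14, 3.14]. Speed limits (rad/s): [2.57, 2.57, 3.14, 3.14, 3.14, 3.14].

### API

Orientations are given as a rotation vector (axis times angle).
In Python, from station import ctrl, eyes, spotter gives the robot as it stands.
- The arm moves only by the shell command python3 -m crank 'ROWS' [FORCE]. ROWS is JSON, a list of rows, each a list of 7 numbers: the turn, a rotation vector about the tool's x, y, z in rad, then the shift along the tool's x, y, z in mm, then the closure, from -1 (fully open) to 1 (shut). A call has 1 to 8 rows; each row shifts and turns the pose as measured when the row begins, along the tool's axes as they then stand; what a row does not reach is not made up. A row lasts 1/12 s, in which the tool goes at most 41.7 mm and 7.16 degrees, less where a joint would pass 70% of its speed; a pose out of reach is approached as far as the arm can. A call is refused whole if a number of a shift passes 41.7 or a number of a turn 0.125, either way. A call with a gripper value outside its range is refused whole. The fingers move at their own pace and stop on an object; FORCE is the grip in N (left out, the last holds). Time passes only in rows, so rows that do not move let the fingers close. It gives the time, the measured TCP pose, the force and the opening at its end, in the units of the state.
- ctrl.get_obs(): the state, without advancing time (a new reading comes with each control period).
- eyes.get_image(name): name is "scene" or "top" or "wrist"; returns a dict with "image" (420x560x3 uint8, red, green, blue), "vertical_fov" (degrees; the focal length in pixels is half the picture's height over the tangent of half this angle, whatever the lens; pixels are square), "cx", "cy" (the principal point, pixels), "rvec" (rotation vector, rad) and "tvec" (3), from world to camera coordinates, as OpenCV has them; the wrist camera has in their place "mount" (4x4, takes a point from camera to tool coordinates, whose origin is the TCP and whose axes are the flange's). Camera axes: x right, y down, z forward; pixel columns grow to the right and rows downward; lengths in m; the calibration is good to about 2 mm. The wrist camera is an equidistant fisheye: a pixel r from the principal point sees the ray r / f radians off the axis. A picture is of the moment at which its call begins: read the wrist's pose just before it. There is no depth.
- ctrl.finish_job(): hands the job in, once; it reports no verdict.
Trained networks look in a picture, given as the dict that the camera call returned (one of the last four; its "shot" number tells which), for a name from the list of things; names that differ only in an ending like _2 or _b are one class to them, and where a whole thing is asked for, a point or a joint stands for the part that bears it (a point fixed in the world has none). Each returns a list of dicts, best first, with "confidence" (0 to 1); they miss things now and then, are a little off and sometimes report something else, mostly with a low value. They report only what shows in the picture. A call takes as long as a camera call. They do not tell look-alikes from the thing itself.
- spotter.look_for(query, picture): "centre" ([x, y, z] in m, in world coordinates, good to about 4 mm: the middle of the surface that is visible of it).
- spotter.outline_of(query, picture): "region" (420x560 bool, what is visible of it).
- spotter.mark_of(query, picture): "centre" ([x, y, z] in m, in world coordinates, good to about 4 mm: a listed point, or the origin of a listed thing).
The state is a dict: "t": time; "q": joint angles; "dq": joint speeds; "effort": joint torques, N m; "tool_pos": TCP position; "tool_rot": TCP orientation; "contact_force": force on the tool from outside, world axes, zero at the start; "wrist_torque": the same for the moment, N m; "opening": finger opening in m.
Only numpy, scipy, OpenCV 4.12 (cv2) and the standard library are available. Lean on these libraries where they do the work, as an engineer would, in place of code of your own. Each camera call takes 0.05 s, during which the arm holds its last target.

## Working session

There is one attempt and no reset: what is moved stays moved. The work goes in short steps, Python scripts to look and compute and a shell command to move; the robot and the scene stay as the last step left them, time stands still between calls to the robot, and variables do not carry over. Pictures are saved under pics/ and viewed, and the job is handed in when it is done.

```bash
ls; mkdir -p pics
python3 - <<'E'
from station import ctrl, eyes, spotter
import cv2,numpy as np
o=ctrl.get_obs();print({k:np.round(v,3) for k,v in o.items()}, ctrl.finger_overhang)
for n in ["scene","top"]:
    p=eyes.get_image(n); cv2.imwrite(f"pics/{n}0.png",p["image"][:,:,::-1])
    for q in ["stand","wheel_top","pivot","grip","notch","hinge","handle","bay","jar_in","agate_center","spare_jar","jar_lid","carton","sieve"]:
        r=spotter.mark_of(q,p)
        print(n,q,[(np.round(d["centre"],3).tolist(),round(d["confidence"],2)) for d in r[:2]])
E
```

```text
pics
{'t': np.float64(0.0), 'q': array([-1.274,  0.053,  1.614, -0.   ,  1.476, -0.119]), 'dq': array([-0.001,  0.001,  0.   ,  0.002,  0.   , -0.002]), 'effort': array([-1.0000e-03, -3.9368e+01, -3.7018e+01, -0.0000e+00,  7.0000e-03,
        0.0000e+00]), 'tool_pos': array([ 0.252, -0.571,  0.403]), 'tool_rot': array([-3.072, -0.648,  0.   ]), 'contact_force': array([ 0.94 ,  0.167, -0.776]), 'wrist_torque': array([-0.04 ,  0.023,  0.023]), 'opening': np.float64(0.085)} 0.1734
scene stand [([0.567, 0.024, 0.002], 0.84)]
scene wheel_top [([0.564, 0.024, 0.174], 0.7)]
scene pivot [([0.555, -0.025, 0.199], 0.88), ([0.532, 0.054, 0.148], 0.7)]
scene grip [([0.548, -0.072, 0.198], 0.66)]
scene notch [([0.538, -0.103, 0.196], 0.69)]
scene hinge [([0.611, 0.217, 0.186], 0.67), ([0.544, -0.087, 0.116], 0.66)]
scene handle [([0.611, 0.222, 0.186], 0.61)]
scene bay [([0.552, -0.03, 0.154], 0.9)]
scene jar_in [([0.534, -0.139, 0.02], 0.48)]
scene agate_center [([0.614, 0.035, 0.154], 0.75), ([0.571, 0.071, 0.151], 0.47)]
scene spare_jar [([0.607, -0.449, 0.0], 0.95)]
scene jar_lid [([0.401, -0
[... 177 characters left out ...]
 [([0.556, -0.027, 0.196], 0.74), ([0.535, -0.139, 0.02], 0.45)]
top grip [([0.546, -0.077, 0.189], 0.66), ([0.604, -0.447, -0.003], 0.44)]
top notch [([0.532, -0.104, 0.193], 0.78), ([0.526, 0.011, 0.152], 0.21)]
top hinge [([0.544, -0.089, 0.113], 0.78)]
top handle [([0.608, 0.223, 0.184], 0.66)]
top bay [([0.555, -0.027, 0.155], 0.87)]
top jar_in [([0.536, -0.135, 0.026], 0.66), ([0.635, 0.423, -0.001], 0.41)]
top agate_center [([0.571, 0.065, 0.154], 0.6)]
top spare_jar [([0.6, -0.45, -0.003], 0.62), ([0.608, 0.043, 0.156], 0.3)]
top jar_lid [([0.405, -0.409, -0.001], 0.69), ([0.539, -0.138, 0.02], 0.38)]
top carton [([0.391, 0.45, 0.004], 0.89)]
top sieve [([0.635, 0.422, 0.001], 0.88)]
```

View pics/scene0.png

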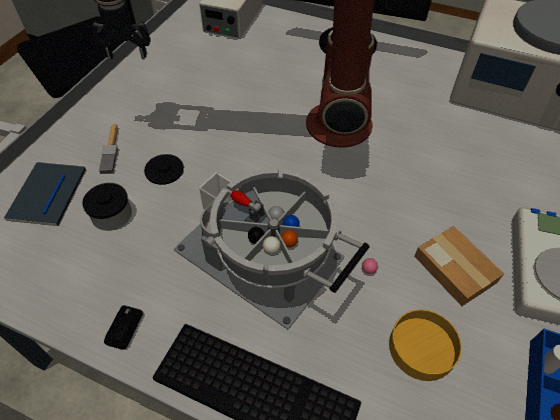

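View pics/top0.png

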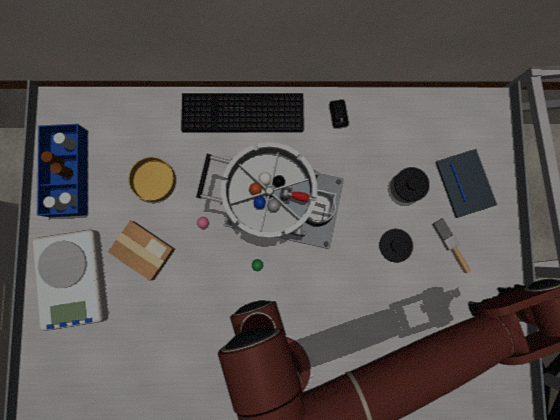

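Agate (orange, top view px 255,188) lies opposite the spout, so the wheel needs half a turn. Next I fit the stand's pose.

```bash
cat > h.py <<'E'
from station import ctrl, eyes, spotter
import cv2,numpy as np,json,os
from scipy.spatial.transform import Rotation as R
from scipy.optimize import least_squares
M={"stand":(0,0,0),"wheel_top":(0,0,.169),"pivot":(0,-.05,.195),"grip":(0,-.1,.195),"notch":(0,-.134,.195),"hinge":(0,-.115,.115),"handle":(0,.2,.185),"bay":(0,-.055,.153)}
if os.path.exists("st.json"):
    X,Y,A=json.load(open("st.json"))
    RS=R.from_euler("z",A).as_matrix(); O=np.array([X,Y,0])
def s2w(p): return O+RS@np.array(p)
def w2s(p): return RS.T@(np.array(p)-O)
def show(g=None,h=0.155):
    o=ctrl.get_obs(); T=R.from_rotvec(o["tool_rot"]).as_matrix()
    gp=o["tool_pos"]+h*T[:,2]
    print("t",round(o["t"],2),"grasp(stand)mm",np.round(w2s(gp)*1e3,1),"open",round(o["opening"]*1e3,1),"F(stand)",np.round(RS.T@o["contact_force"],1))
    TS=RS.T@T
    print("tool axes in stand x,y,z:",np.round(TS,3).tolist())
    if g is not None: print("shift tool mm",np.round(T.T@(s2w(np.array(g)/1e3)-gp)*1e3,1))
    return o,T,gp
E
python3 - <<'E'
from h import *
obs=[]
for n in ["scene","top"]*3:
    p=eyes.get_image(n)
    for q in M:
        r=[d for d in spotter.mark_of(q,p) if d["confidence"]>.4]
        for d in r[:2]: obs.append((q,d["centre"],n))
def res(v):
    Rz=R.from_euler("z",v[2]).as_matrix()
    return np.concatenate([np.array([v[0],v[1],0])+Rz@np.array(M[q])-c for q,c,n in obs])
f=least_squares(res,[.568,.024,-.21],loss="soft_l1",f_scale=.004)
print(f.x); json.dump(f.x.tolist(),open("st.json","w"))
rr=res(f.x).reshape(-1,3)*1e3
for (q,c,n),e in zip(obs,rr): print(q,n,e.round(1))
E
python3 - <<'E'
from h import *
o,T,gp=show([0,-100,280])
D=RS  # desired: tool z down
for s in (1,-1):
    Td=RS@np.array([[0,s,0],[s,0,0],[0,0,-1]]).T
    print(s,R.from_matrix(T.T@Td).as_rotvec())
E
```

```text
[ 0.56760783  0.02552849 -0.20889536]
stand scene [0.4 0.7 1.3]
wheel_top scene [-0.3 -2.8 -2.4]
pivot scene [ 2.5 -0.7 -5.3]
pivot scene [ -54.3 -240.5    8. ]
grip scene [-0.2  1.  -1.6]
notch scene [ 2.5 -0.3 -2.6]
notch scene [-16.5 -76.5  41.3]
hinge scene [4.6 0.2 0.4]
handle scene [-0.6  0.1  0.2]
bay scene [ 1.3  2.7 -4.6]
stand top [-0.8  0.5 -1.5]
stand top [ -39.4 -197.6 -185.2]
wheel_top top [-1.3  2.9 -2.3]
pivot top [ 0.3 -1.   2.3]
grip top [0.2 6.8 2.1]
grip top [11.6 31.9 -2.7]
notch top [6.1 1.4 2.9]
hinge top [-1.4  1.3  2.4]
handle top [ 3.9  0.9 -1.3]
bay top [-0.5  0.3 -1.8]
stand scene [1.8 0.5 0.7]
stand scene [-38.6 474.4   0.8]
wheel_top scene [ 0.1  0.7 -3.3]
pivot scene [ 0.7  4.6 -4.6]
grip scene [-0.3 -3.8 -1. ]
notch scene [ 1.1 -1.6  0.7]
handle scene [-0.3  0.9  0. ]
bay scene [0.9 1.  0.4]
stand top [-2.  -3.9 -2.8]
wheel_top top [-1.5  3.2 -1.1]
pivot top [ 0.9 -2.4 -2. ]
grip top [2.5 4.1 3.7]
notch top [7.  0.8 1.3]
hinge top [-14.8 -65.3 -79.7]
hinge top [ -64.7 -127.8  -40.9]
handle top [ 2.7  2.5 -5.7]
bay top [ 0.2 -0.6  3.2]
stand scene [  11.6   51.3 -198.6]
stand scene [0.6 0.3 2.1]
wheel_top scene [-0.1 -2.  -2.9]
pivot scene [ 5.1  3.6 -3.5]
grip scene [-3.5 -1.2 -3.8]
notch scene [ 3.6 -0.1 -0.3]
hinge scene [ 0.1  1.3 -0.9]
handle scene [-3.2 -0.2 -1.2]
bay scene [1.5 0.5 0.8]
wheel_top top [ 1.1  2.  -2.6]
pivot top [-11.1 -50.3  26.2]
pivot top [-0.2  2.  -0.2]
grip top [-22.9 -98.3  25.4]
grip top [ -61.7 -109.5   41.5]
notch top [7.3 0.7 1.8]
hinge top [ -23.1 -113.7  -57.2]
hinge top [1.2 1.9 3. ]
handle top [ 3.6  2.9 -2. ]
bay top [ 0.8 -1.1 -1.3]
t 4.2 grasp(stand)mm [-184.4 -649.6  249.7] open 85.3 F(stand) [0.5 0.3 0.4]
tool axes in stand x,y,z: [[0.811, 0.585, 0.0], [0.585, -0.811, 0.0], [0.0, -0.0, -1.0]]
shift tool mm [ 471.1 -338.   -30.3]
1 [ 2.00409755e-05 -3.95229100e-05 -9.46122879e-01]
-1 [-4.69406257e-05 -2.38022942e-05  2.19546977e+00]
```

```bash
python3 -m crank '[[0,0,-0.118,32,-23,-4,-1],[0,0,-0.118,35,-19,-4,-1],[0,0,-0.118,37,-15,-4,-1],[0,0,-0.118,38,-11,-4,-1],[0,0,-0.118,39,-6,-4,-1],[0,0,-0.118,40,-1,-4,-1],[0,0,-0.118,40,3,-2,-1],[0,0,-0.118,39,8,-2,-1]]' 20
python3 - <<'E'
from h import *
o,T,gp=show([0,-100,250])
E
```

```text
t: 4.87
tool_pos: [0.411, -0.2905, 0.4322]
tool_rot: [2.413, 2.011, -0.001]
contact_force: [0.5, -0.3, -0.7]
opening: 0.0853
t 4.87 grasp(stand)mm [ -87.7 -341.8  277.2] open 85.3 F(stand) [ 0.6 -0.2 -0.7]
tool axes in stand x,y,z: [[-0.027, 1.0, 0.0], [1.0, 0.027, -0.001], [-0.001, 0.0, -1.0]]
shift tool mm [239.3  94.3  27. ]
```

```bash
python3 -m crank '[[0,0,0,36,14,4,-0.2],[0,0,0.01,36,14,4,-0.2],[0,0,0.01,36,14,4,-0.2],[0,0,0,36,14,4,-0.2],[0,0,0,36,14,4,-0.2],[0,0,0,30,12,2,-0.2],[0,0,0,14,6,2,-0.2],[0,0,0,0,0,0,-0.2]]' 20
python3 - <<'E'
from h import *
o,T,gp=show([0,-100,250])
print(R.from_matrix(T).as_rotvec())
p=eyes.get_image("wrist"); cv2.imwrite("pics/w1.png",p["image"][:,:,::-1]); print(p["mount"],p["vertical_fov"])
E
```

```text
t: 5.53
tool_pos: [0.5454, -0.069, 0.411]
tool_rot: [2.415, 1.996, 0.007]
contact_force: [0.3, 1.2, 0.4]
opening: 0.0512
t 5.53 grasp(stand)mm [ -0.6 -97.4 256. ] open 51.2 F(stand) [0.1 1.2 0.4]
tool axes in stand x,y,z: [[-0.02, 1.0, 0.009], [1.0, 0.02, -0.002], [-0.002, 0.009, -1.0]]
shift tool mm [-2.6  0.5  6. ]
[2.41488378 1.99609098 0.00702343]
[[ 4.39798910e-04 -9.48949836e-01 -3.15426720e-01  8.21550983e-02]
 [ 9.99999705e-01  6.15764883e-04 -4.58208500e-04 -2.52483145e-04]
 [ 6.29045578e-04 -3.15426426e-01  9.48949827e-01  3.03622814e-02]
 [ 0.00000000e+00  0.00000000e+00  0.00000000e+00  1.00000000e+00]] 65.70646984690485
```

View pics/w1.png

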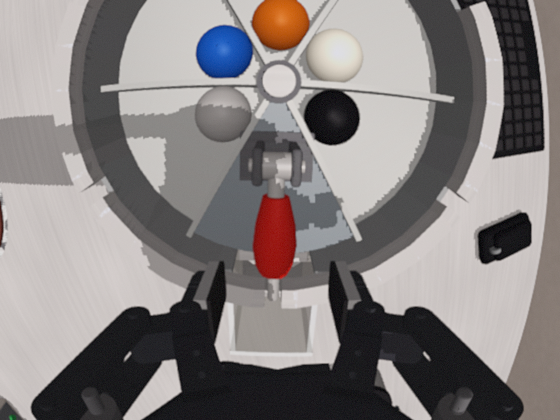

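```bash
cat >> h.py <<'E'
def proj(p,o,w):
    Tm=np.eye(4);Tm[:3,:3]=R.from_rotvec(o["tool_rot"]).as_matrix();Tm[:3,3]=o["tool_pos"]
    c=np.linalg.inv(Tm@np.array(p["mount"]))@np.append(w,1); c=c[:3]
    f=210/np.tan(np.radians(p["vertical_fov"]/2)); th=np.arctan2(np.hypot(c[0],c[1]),c[2]); ph=np.arctan2(c[1],c[0])
    return p["cx"]+f*th*np.cos(ph),p["cy"]+f*th*np.sin(ph)
E
python3 - <<'E'
from h import *
o=ctrl.get_obs();p=eyes.get_image("wrist")
for q,m in {**M,"rimtopnotch":(0,-.134,.205),"tip":(0,-.142,.195),"grip0":(0,-.068,.195),"grip1":(0,-.122,.195)}.items(): print(q,np.round(proj(p,o,s2w(m))))
E
```

```text
stand [277.  91.]
wheel_top [280.  80.]
pivot [279. 164.]
grip [278. 243.]
notch [277. 289.]
hinge [276. 221.]
handle [ 286. -166.]
bay [278. 160.]
rimtopnotch [277. 297.]
tip [276. 299.]
grip0 [279. 194.]
grip1 [277. 274.]
```

```bash
python3 -m crank '[[0.009,0.002,0.02,-2.5,-1.5,15,-0.2],[0,0,0,0,0,18,-0.2],[0,0,0,0,0,15,-0.2],[0,0,0,0,0,8,-0.2],[0,0,0,0,0,0,-0.2]]' 20
python3 - <<'E'
from h import *
o,T,gp=show([-2,-100,200])
p=eyes.get_image("wrist"); cv2.imwrite("pics/w2.png",p["image"][:,:,::-1])
E
```

```text
t: 6.05
tool_pos: [0.5401, -0.0794, 0.3522]
tool_rot: [2.454, 1.957, -0.003]
contact_force: [0.6, -0.6, 0.3]
opening: 0.0514
t 6.05 grasp(stand)mm [  -5.  -108.9  197.2] open 51.4 F(stand) [ 0.7 -0.4  0.3]
tool axes in stand x,y,z: [[0.015, 1.0, 0.001], [1.0, -0.015, -0.003], [-0.003, 0.001, -1.0]]
shift tool mm [ 8.9  2.9 -2.8]
```

View pics/w2.png

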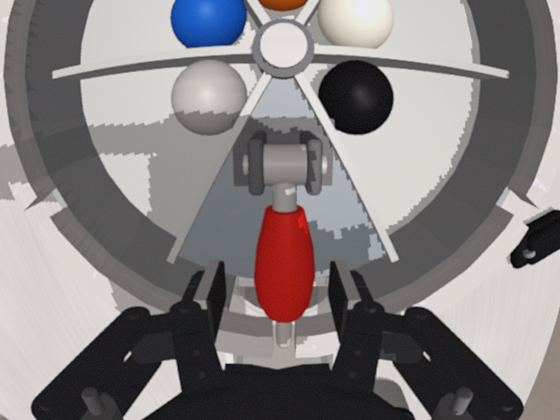

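```bash
python3 -m crank '[[0,0,-0.01,7,2.5,-2,-0.2],[0,0,0,2,0,-1,-0.2],[0,0,0,0,0,0,-0.2]]' 20
python3 - <<'E'
from h import *
o,T,gp=show([-2,-100,200])
E
```

```text
t: 6.35
tool_pos: [0.5448, -0.0723, 0.3575]
tool_rot: [2.445, 1.965, -0.001]
contact_force: [-0.1, 0.4, 0.3]
opening: 0.0513
t 6.35 grasp(stand)mm [  -1.5 -100.9  202.5] open 51.3 F(stand) [-0.1  0.3  0.3]
tool axes in stand x,y,z: [[0.008, 1.0, 0.003], [1.0, -0.008, -0.003], [-0.003, 0.003, -1.0]]
shift tool mm [ 0.9 -0.5  2.5]
```

```bash
python3 -m crank '[[0,0,0,0,0,1.5,1],[0,0,0,0,0,0,1],[0,0,0,0,0,0,1],[0,0,0,0,0,0,1],[0,0,0,0,0,0,1]]' 20
python3 - <<'E'
from h import *
o,T,gp=show([-2,-100,200])
E
```

```text
t: 6.77
tool_pos: [0.5453, -0.072, 0.3581]
tool_rot: [2.441, 1.964, 0.001]
contact_force: [-0.6, -0.2, -0.7]
opening: 0.0263
t 6.77 grasp(stand)mm [  -0.6 -100.7  203.1] open 26.3 F(stand) [-0.5 -0.3 -0.7]
tool axes in stand x,y,z: [[0.007, 1.0, 0.006], [1.0, -0.007, -0.005], [-0.005, 0.007, -1.0]]
shift tool mm [ 0.7 -1.4  3.1]
```

```bash
python3 -m crank '[[0,0,0,0.6,0,-7.8,1],[0,0,0,2,0,-7.8,1],[0,0,0,3,0,-7.2,1],[0,0,0,4,0,-6.7,1],[0,0,0,0,0,0,1]]' 20
python3 - <<'E'
from h import *
o,T,gp=show([-2,-90.5,232.4])
p=eyes.get_image("wrist"); cv2.imwrite("pics/w3.png",p["image"][:,:,::-1])
E
```

```text
t: 7.18
tool_pos: [0.5469, -0.0614, 0.3885]
tool_rot: [2.444, 1.966, -0.001]
contact_force: [-0.2, 1.0, -2.2]
opening: 0.0262
t 7.18 grasp(stand)mm [ -1.7 -89.9 233.5] open 26.2 F(stand) [-0.4  1.  -2.2]
tool axes in stand x,y,z: [[0.007, 1.0, 0.003], [1.0, -0.007, -0.004], [-0.004, 0.003, -1.0]]
shift tool mm [-0.6 -0.3  1.1]
```

View pics/w3.png

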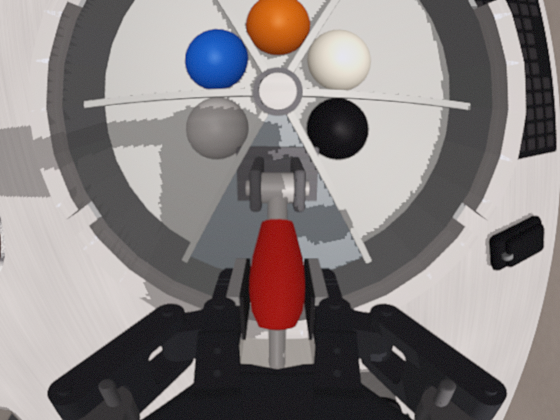

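```bash
python3 -m crank '[[0,0,0,5,0,-6,1],[0,0,0,6,0,-5,1],[0,0,0,6.5,0,-4,1],[0,0,0,7.2,0,-3,1],[0,0,0,0,0,0,1]]' 20
python3 - <<'E'
from h import *
o,T,gp=show([-2,-65.5,250.5])
p=eyes.get_image("wrist"); cv2.imwrite("pics/w4.png",p["image"][:,:,::-1])
E
```

```text
t: 7.65
tool_pos: [0.5524, -0.0355, 0.4077]
tool_rot: [2.444, 1.964, -0.006]
contact_force: [0.6, 0.6, -2.4]
opening: 0.0262
t 7.65 grasp(stand)mm [ -1.9 -63.9 252.7] open 26.2 F(stand) [ 0.5  0.7 -2.4]
tool axes in stand x,y,z: [[0.008, 1.0, 0.003], [1.0, -0.008, -0.007], [-0.007, 0.003, -1.0]]
shift tool mm [-1.6 -0.1  2.3]
```

View pics/w4.png

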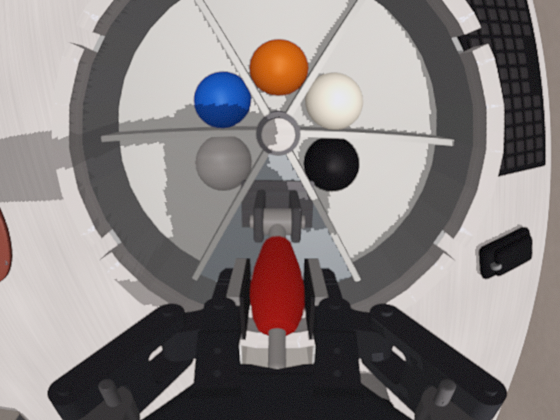

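```bash
python3 -m crank '[[0,0,0,7,0,-0.5,1],[0,0,0,7,0,0.5,1],[0,0,0,3,0,0,1],[0,0,0,1.5,0,0,1]]' 20
python3 - <<'E'
from h import *
o,T,gp=show([-2,-50,253])
p=eyes.get_image("wrist"); cv2.imwrite("pics/w5.png",p["image"][:,:,::-1])
p=eyes.get_image("scene"); cv2.imwrite("pics/s5.png",cv2.resize(p["image"][130:330,150:420,::-1],None,fx=2.9,fy=2.9))
E
```

```text
t: 8.03
tool_pos: [0.557, -0.0167, 0.4096]
tool_rot: [2.441, 1.961, -0.007]
contact_force: [-1.2, -2.4, 0.1]
opening: 0.0256
t 8.03 grasp(stand)mm [ -0.7 -45.1 254.6] open 25.6 F(stand) [-0.7 -2.6  0.1]
tool axes in stand x,y,z: [[0.008, 1.0, 0.006], [1.0, -0.008, -0.01], [-0.01, 0.006, -1.0]]
shift tool mm [-4.9 -1.2  1.7]
```

View pics/w5.png

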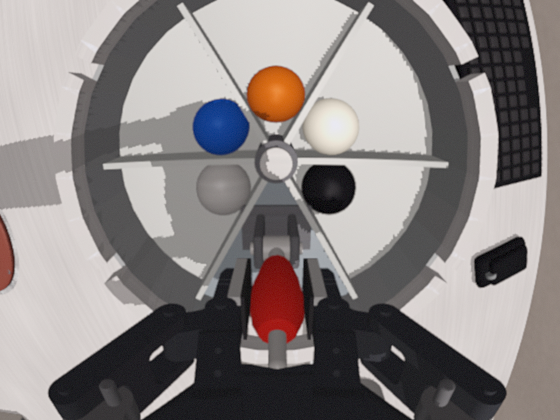

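View pics/s5.png

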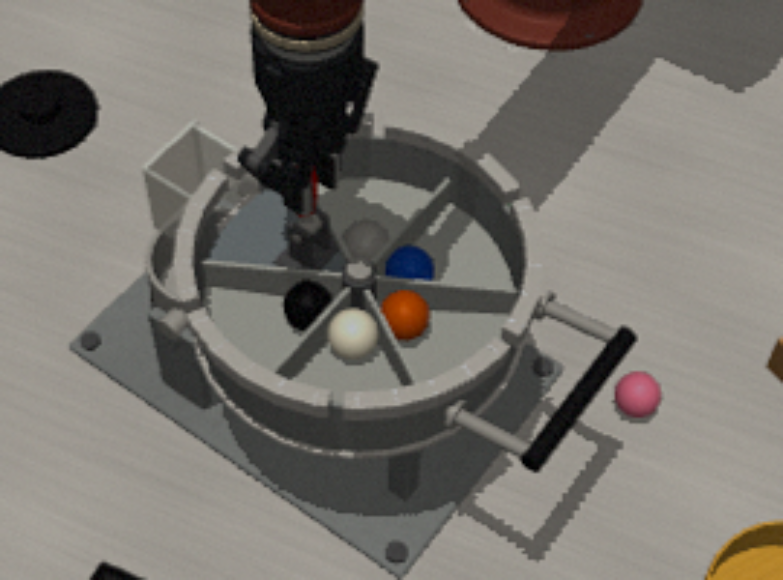

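Run:
```python
from h import *
o=ctrl.get_obs();p=eyes.get_image("wrist")
print(np.round(proj(p,o,s2w((0,-.05,.195)))),"wheel",np.round(proj(p,o,s2w((0,0,.169)))))
for a in (60,70,80,90,95):
    a=np.radians(a)
    print([np.round(proj(p,o,s2w((-.001,-.05-r*np.cos(a),.195+r*np.sin(a))))).tolist() for r in (.018,.05,.072,.092)])
```

```text
[278. 249.] wheel [277. 161.]
[[277.0, 273.0], [277.0, 324.0], [277.0, 362.0], [278.0, 399.0]]
[[277.0, 270.0], [277.0, 316.0], [277.0, 354.0], [278.0, 392.0]]
[[277.0, 267.0], [277.0, 306.0], [277.0, 340.0], [278.0, 377.0]]
[[276.0, 262.0], [277.0, 293.0], [277.0, 320.0], [277.0, 352.0]]
[[276.0, 260.0], [277.0, 285.0], [277.0, 309.0], [277.0, 336.0]]
```

```bash
python3 -m crank '[[0,0,0,1.6,12.4,0,1],[0,0,0,4.8,11.5,0,1],[0,0,0,7.6,9.9,0,1],[0,0,0,9.9,7.6,0,1],[0,0,0,0,0,0,1]]' 20
python3 - <<'E'
from h import *
o,T,gp=show([41,-24,253])
p=eyes.get_image("wrist"); cv2.imwrite("pics/w6.png",p["image"][:,:,::-1])
E
```

```text
t: 8.6
tool_pos: [0.6037, -0.002, 0.4094]
tool_rot: [2.445, 1.961, -0.005]
contact_force: [0.7, 0.5, 1.8]
opening: 0.0238
t 8.6 grasp(stand)mm [ 41.6 -20.6 254.4] open 23.8 F(stand) [0.6 0.6 1.8]
tool axes in stand x,y,z: [[0.01, 1.0, 0.004], [1.0, -0.01, -0.007], [-0.007, 0.004, -1.0]]
shift tool mm [-3.4 -0.6  1.4]
```

View pics/w6.png

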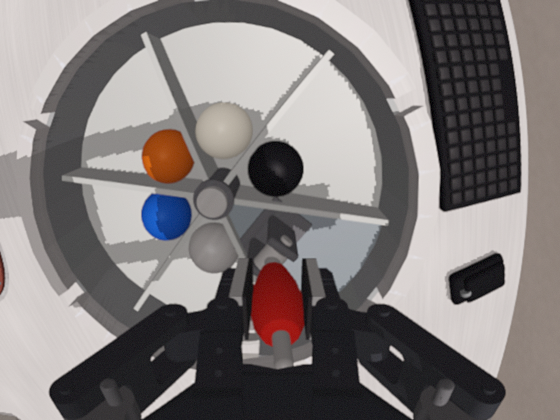

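```bash
python3 -m crank '[[0,0,0,0,0,0,0.1],[0,0,0,0,0,0,0.1],[0,0,0,-1,0,4,0.1],[0,0,0,-1,0,4,1],[0,0,0,0,0,0,1],[0,0,0,0,0,0,1],[0,0,0,0,0,0,1]]' 20
python3 - <<'E'
from h import *
o,T,gp=show([41,-24,253])
E
```

```text
t: 9.23
tool_pos: [0.6016, -0.0044, 0.4017]
tool_rot: [2.446, 1.961, -0.004]
contact_force: [1.2, 0.9, -0.0]
opening: 0.0248
t 9.23 grasp(stand)mm [ 40.  -23.2 246.7] open 24.8 F(stand) [ 1.   1.1 -0. ]
tool axes in stand x,y,z: [[0.01, 1.0, 0.003], [1.0, -0.01, -0.006], [-0.006, 0.004, -1.0]]
shift tool mm [-0.8  1.  -6.3]
```

Continue the arc past 90°.

```bash
python3 -m crank '[[0,0,0,11.5,4.8,0,1],[0,0,0,12.4,1.6,0,1],[0,0,0,12.4,-1.6,0,1],[0,0,0,11.5,-4.8,0,1],[0,0,0,0,0,0,1]]' 20
python3 - <<'E'
from h import *
o,T,gp=show([41,24,247])
p=eyes.get_image("wrist"); cv2.imwrite("pics/w7.png",p["image"][:,:,::-1])
E
```

```text
t: 9.65
tool_pos: [0.6158, 0.043, 0.4031]
tool_rot: [2.436, 1.947, 0.013]
contact_force: [0.4, 0.4, -0.7]
opening: 0.0047
t 9.65 grasp(stand)mm [ 47.   25.8 248.2] open 4.7 F(stand) [ 0.3  0.5 -0.7]
tool axes in stand x,y,z: [[0.013, 1.0, 0.023], [1.0, -0.013, -0.008], [-0.008, 0.023, -1.0]]
shift tool mm [-1.9 -6.   1. ]
```

View pics/w7.png

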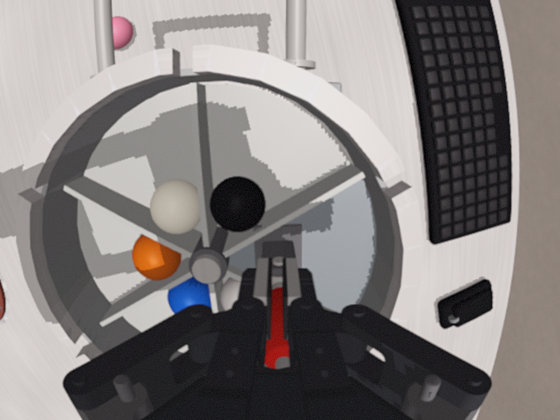

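The grip slipped out behind the pads (red at px 277,330, fingers shut ahead of it). I'll rise, turn the jaws tangential and regrip.

```bash
python3 -m crank '[[0,0,0,3,0,0,1],[0,0,0,2,0,-10,1],[0,0,0,0,0,-25,1],[0,0,0.12,0,0,-25,0.5],[0,0,0.12,0,0,-20,-0.2],[0,0,0.12,0,0,-5,-0.2],[0,0,0.12,0,0,0,-0.2],[0,0,0.12,0,0,0,-0.2]]' 20; python3 -m crank '[[0,0,0.12,0,0,0,-0.2],[0,0,0.12,0,0,0,-0.2],[0,0,0.12,0,0,0,-0.2],[0,0,0.12,0,0,0,-0.2],[0,0,0.12,0,0,0,-0.2],[0,0,0.12,0,0,0,-0.2],[0,0,0.12,0,0,0,-0.2],[0,0,0.1,0,0,0,-0.2]]'
python3 - <<'E'
from h import *
o,T,gp=show([50,-5,320])
p=eyes.get_image("wrist"); cv2.imwrite("pics/w8.png",p["image"][:,:,::-1])
for m in ((0,0,.169),(.049,0,.195),(.049,0,.287)): print(np.round(proj(p,o,s2w(m))))
E
```

```text
t: 10.37
tool_pos: [0.6142, 0.0506, 0.4923]
tool_rot: [2.923, 1.111, 0.005]
contact_force: [0.4, -0.0, 0.1]
opening: 0.0513
t: 11.03
tool_pos: [0.6128, 0.0507, 0.499]
tool_rot: [3.106, -0.398, 0.013]
contact_force: [0.6, 0.5, -0.0]
opening: 0.051
t 11.03 grasp(stand)mm [ 40.4  32.5 344.1] open 51.0 F(stand) [ 0.5  0.6 -0. ]
tool axes in stand x,y,z: [[0.999, -0.046, 0.009], [-0.046, -0.999, -0.01], [0.01, 0.009, -1.0]]
shift tool mm [11.1 36.8 24.5]
[311. 230.]
[313. 189.]
[330. 227.]
```

View pics/w8.png

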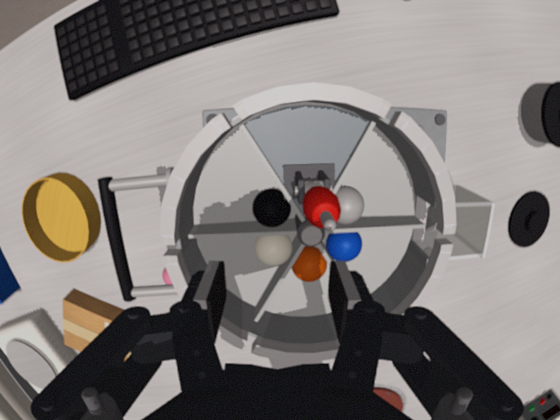

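```bash
python3 -m crank '[[0,0,-0.03,8,16,5,-0.2],[0,0,-0.01,3,16,5,-0.2],[0,0,0,0,2,0,-0.2],[0,0,0,0,0,0,-0.2]]' 20
python3 - <<'E'
from h import *
o,T,gp=show([49,0,247])
E
```

```text
t: 11.42
tool_pos: [0.615, 0.0147, 0.4916]
tool_rot: [3.115, -0.326, 0.013]
contact_force: [-0.4, 1.0, -1.0]
opening: 0.0511
t 11.42 grasp(stand)mm [ 50.   -2.1 336.6] open 51.1 F(stand) [-0.6  0.9 -1. ]
tool axes in stand x,y,z: [[1.0, 0.0, 0.009], [0.0, -1.0, -0.009], [0.009, 0.009, -1.0]]
shift tool mm [-1.8 -2.9 89.6]
```

```bash
python3 -m crank '[[0,0,0,-1,-2,15,-0.2],[0,0,0,0,0,20,-0.2],[0,0,0,0,0,20,-0.2],[0,0,0,0,0,18,-0.2],[0,0,0,0,0,10,-0.2],[0,0,0,0,0,4,-0.2],[0,0,0,0,0,0,-0.2]]' 20
python3 - <<'E'
from h import *
o,T,gp=show([49,0,247])
p=eyes.get_image("wrist"); cv2.imwrite("pics/w9.png",p["image"][:,:,::-1])
E
```

```text
t: 12.0
tool_pos: [0.6143, 0.0206, 0.3998]
tool_rot: [3.119, -0.317, 0.014]
contact_force: [-0.1, -0.4, -0.5]
opening: 0.051
t 12.0 grasp(stand)mm [ 48.2   4.  244.8] open 51.0 F(stand) [ 0.  -0.4 -0.5]
tool axes in stand x,y,z: [[1.0, 0.006, 0.01], [0.006, -1.0, -0.006], [0.01, 0.006, -1.0]]
shift tool mm [ 0.8  4.  -2.1]
```

View pics/w9.png

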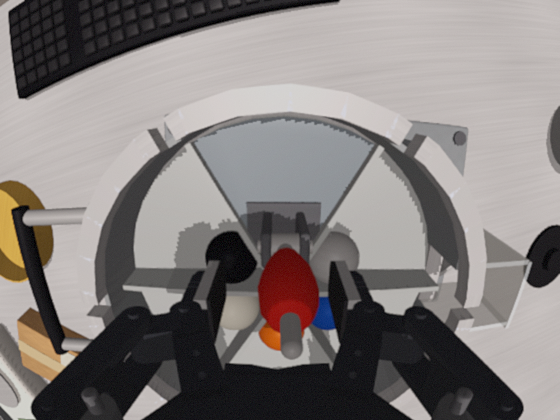

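```bash
python3 -m crank '[[0,0,0,0,3,-2,1],[0,0,0,0,0,-1,1],[0,0,0,0,0,0,1],[0,0,0,0,0,0,1],[0,0,-0.12,-0.4,-6,0,1],[0,0,-0.12,-0.4,-6,0,1],[0,0,-0.12,-0.4,-6,0,1],[0,0,-0.12,-0.4,-6,0,1]]' 20
python3 - <<'E'
from h import *
o,T,gp=show([49,0,247])
print(np.degrees(np.arctan2(T[1,0],T[0,0])-A), np.degrees(np.arctan2(*w2s(gp)[1::-1])),np.hypot(*w2s(gp)[:2]))
E
```

```text
t: 12.72
tool_pos: [0.6129, 0.04, 0.4053]
tool_rot: [3.094, 0.459, 0.014]
contact_force: [0.5, -0.3, -2.7]
opening: 0.0268
t 12.72 grasp(stand)mm [ 43.3  22.1 250.4] open 26.8 F(stand) [ 0.6 -0.2 -2.7]
tool axes in stand x,y,z: [[0.876, 0.482, 0.013], [0.482, -0.876, -0.009], [0.007, 0.015, -1.0]]
shift tool mm [-5.7 22.   3.6]
28.845752849245155 26.979045278694386 0.048635182406828785
```

```bash
python3 -m crank '[[0,0,-0.12,-0.2,-6.2,0.5,1],[0,0,-0.12,-0.2,-6.2,0.5,1],[0,0,-0.12,-0.3,-6.2,0.5,1],[0,0,-0.12,-0.3,-6.2,0,1],[0,0,-0.12,-0.3,-6.2,0,1]]' 20
python3 - <<'E'
from h import *
o,T,gp=show([49,0,247])
print(np.degrees(np.arctan2(T[1,0],T[0,0])-A), np.degrees(np.arctan2(*w2s(gp)[1::-1])),np.hypot(*w2s(gp)[:2]))
E
```

```text
t: 13.13
tool_pos: [0.5963, 0.0655, 0.4054]
tool_rot: [2.798, 1.386, 0.011]
contact_force: [1.1, -0.6, -3.8]
opening: 0.0265
t 13.13 grasp(stand)mm [ 22.5  43.4 250.4] open 26.5 F(stand) [ 1.2 -0.4 -3.8]
tool axes in stand x,y,z: [[0.428, 0.904, 0.017], [0.904, -0.428, -0.011], [-0.002, 0.02, -1.0]]
shift tool mm [-27.8  42.5   4.3]
64.6721764029515 62.624064072968885 0.048832771104086174
```

```bash
python3 -m crank '[[0,0,-0.12,-0.2,-6,0.5,1],[0,0,-0.12,-0.2,-6,0.5,1],[0,0,-0.11,-0.3,-6,0.5,1],[0,0,-0.05,-0.3,-4,0,1],[0,0,0,0,0,0,1]]' 20
python3 - <<'E'
from h import *
o,T,gp=show([-1,50,251])
print(np.degrees(np.arctan2(T[1,0],T[0,0])-A), np.degrees(np.arctan2(*w2s(gp)[1::-1])),np.hypot(*w2s(gp)[:2]))
p=eyes.get_image("wrist"); cv2.imwrite("pics/w10.png",p["image"][:,:,::-1])
for m in ((0,0,.169),(0,.05,.195),(0,.05,.287),(0,.134,.205)): print(np.round(proj(p,o,s2w(m))))
E
```

```text
t: 13.55
tool_pos: [0.5756, 0.0755, 0.4053]
tool_rot: [2.443, 1.94, 0.009]
contact_force: [-0.5, 0.1, -3.2]
opening: 0.0263
t 13.55 grasp(stand)mm [  0.6  49.1 250.4] open 26.3 F(stand) [-0.5  0.  -3.2]
tool axes in stand x,y,z: [[0.02, 1.0, 0.021], [1.0, -0.02, -0.009], [-0.009, 0.021, -1.0]]
shift tool mm [ 0.9 -1.6 -0.7]
88.86418691469551 89.28921529448661 0.049072130282290204
[275. 289.]
[274. 243.]
[278. 349.]
[271. 100.]
```

View pics/w10.png

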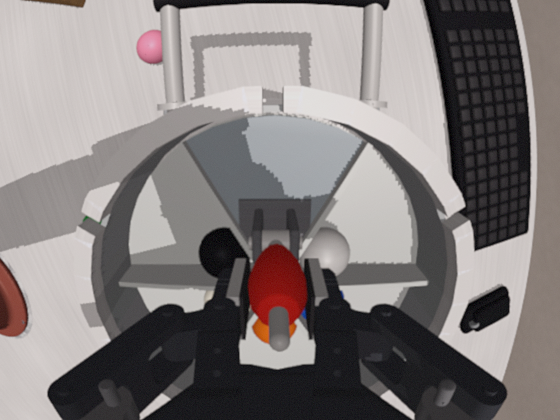

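```bash
python3 -m crank '[[0,0,0,7.8,-0.5,0.6,1],[0,0,0,7.6,0,2,1],[0,0,0,7.2,0,3,1],[0,0,0,6.7,0,4,1],[0,0,0,6,0,5,1],[0,0,0,0,0,0,1]]' 20
python3 - <<'E'
from h import *
o,T,gp=show([0,85.3,235.3])
p=eyes.get_image("wrist"); cv2.imwrite("pics/w11.png",p["image"][:,:,::-1])
for m in ((0,0,.169),(0,.05,.195),(0,.134,.205)): print(np.round(proj(p,o,s2w(m))))
E
```

```text
t: 14.1
tool_pos: [0.5862, 0.1116, 0.3928]
tool_rot: [2.445, 1.925, 0.013]
contact_force: [-0.4, -2.1, -3.0]
opening: 0.0262
t 14.1 grasp(stand)mm [  4.7  86.1 237.9] open 26.2 F(stand) [ 0.1 -2.1 -3. ]
tool axes in stand x,y,z: [[0.028, 0.999, 0.028], [1.0, -0.028, -0.013], [-0.012, 0.028, -1.0]]
shift tool mm [-0.9 -4.8  2.4]
[272. 337.]
[269. 305.]
[263. 175.]
```

View pics/w11.png

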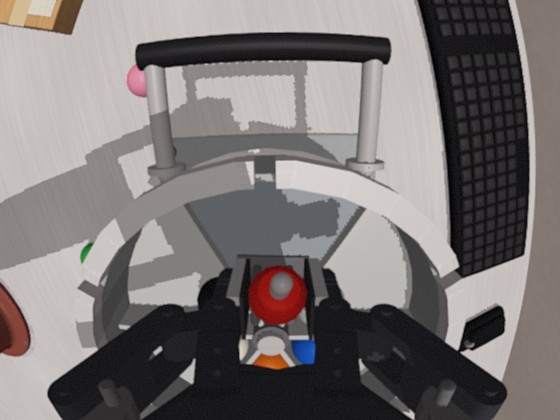

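```bash
python3 -m crank '[[0,0,-0.02,5,-3,6,1],[0,0,-0.01,4.1,-2,6.7,1],[0,0,0,3,-0.5,7.2,1],[0,0,0,1.8,0,6,1],[0,0,0,0,0,0,1]]' 20
python3 - <<'E'
from h import *
o,T,gp=show([0.3,100,212])
p=eyes.get_image("wrist"); cv2.imwrite("pics/w12.png",p["image"][:,:,::-1])
for m in ((0,0,.169),(0,.05,.195),(0,.134,.205)): print(np.round(proj(p,o,s2w(m))))
E
```

```text
t: 14.57
tool_pos: [0.5854, 0.1282, 0.3673]
tool_rot: [2.41, 1.965, 0.025]
contact_force: [0.5, -0.5, 0.5]
opening: 0.0262
t 14.57 grasp(stand)mm [  1.6 103.  212.4] open 26.2 F(stand) [ 0.6 -0.3  0.5]
tool axes in stand x,y,z: [[-0.006, 0.999, 0.035], [1.0, 0.006, -0.008], [-0.008, 0.035, -0.999]]
shift tool mm [-3.  -1.3  0.4]
[272. 376.]
[273. 352.]
[274. 226.]
```

View pics/w12.png

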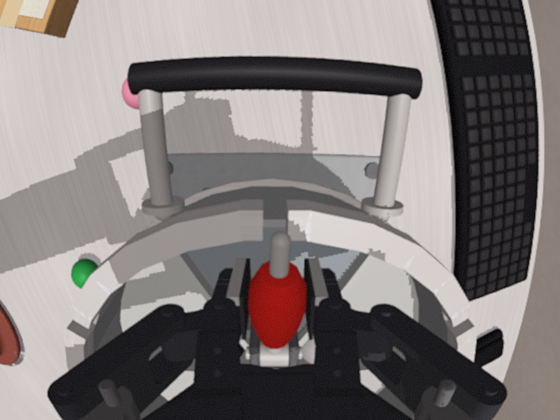

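```bash
python3 -m crank '[[0,-0.025,0,0,-2,3,1],[0,0,0,0,0,4,1],[0,0,0,0,0,4,1],[0,0,0,0,0,0,1]]' 20
python3 - <<'E'
from h import *
o,T,gp=show([0.3,100,202])
p=eyes.get_image("wrist"); cv2.imwrite("pics/w13.png",p["image"][:,:,::-1])
for m in ((0,0,.169),(0,.05,.195),(0,.134,.205)): print(np.round(proj(p,o,s2w(m))))
E
```

```text
t: 14.95
tool_pos: [0.5847, 0.1307, 0.3586]
tool_rot: [2.399, 1.956, 0.011]
contact_force: [-0.0, 1.7, 0.5]
opening: 0.0267
t 14.95 grasp(stand)mm [  1.1 102.8 203.8] open 26.7 F(stand) [-0.4  1.6  0.5]
tool axes in stand x,y,z: [[-0.006, 0.999, 0.04], [1.0, 0.006, -0.023], [-0.024, 0.04, -0.999]]
shift tool mm [-2.8 -0.9  1.8]
[273. 382.]
[274. 361.]
[275. 234.]
```

View pics/w13.png

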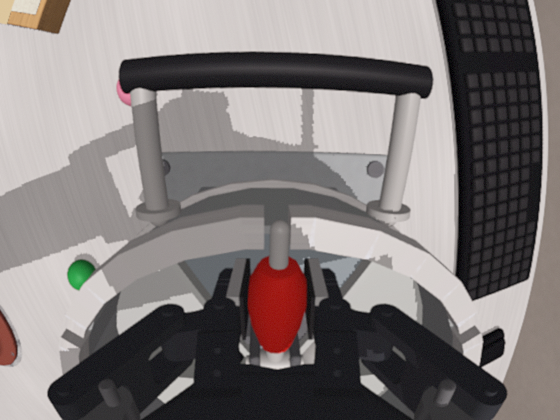

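```bash
python3 -m crank '[[0,0,0,-1,-1.5,3,1],[0,0,0,0,0,3,1],[0,0,0,0,0,2,1],[0,0,0,0,0,0,1]]' 20
python3 - <<'E'
from h import *
o,T,gp=show([0.3,100,202])
p=eyes.get_image("wrist"); cv2.imwrite("pics/w14.png",p["image"][:,:,::-1])
for m in ((0,.068,.195),(0,.1,.195),(0,.122,.195),(0,.142,.195)): print(np.round(proj(p,o,s2w(m))))
E
```

```text
t: 15.33
tool_pos: [0.5834, 0.1297, 0.3507]
tool_rot: [2.401, 1.955, 0.015]
contact_force: [0.0, 2.9, 1.6]
opening: 0.0266
t 15.33 grasp(stand)mm [  0.3 102.  195.8] open 26.6 F(stand) [-0.6  2.9  1.6]
tool axes in stand x,y,z: [[-0.005, 0.999, 0.041], [1.0, 0.006, -0.021], [-0.021, 0.041, -0.999]]
shift tool mm [-2.1  0.3 -6.1]
[276. 348.]
[277. 298.]
[277. 256.]
[277. 212.]
```

View pics/w14.png

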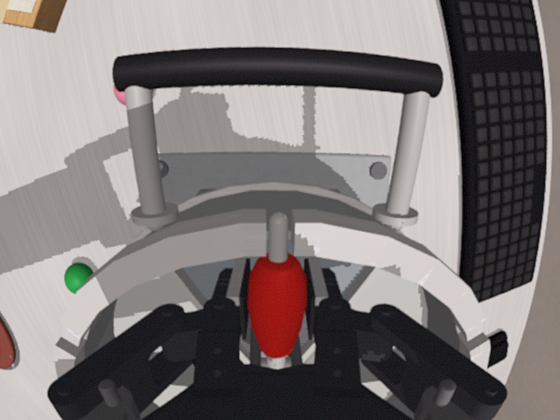

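```bash
python3 -m crank '[[0,0,0,-1,0,3,1],[0,0,0,0,0,3,1],[0,0,0,0,0,0,1]]' 20
python3 - <<'E'
from h import *
o,T,gp=show([0.3,100,202])
E
python3 -m crank '[[0,0,0,0,5,0,1],[0,0,0,0,4,0,1]]' 20
python3 - <<'E'
from h import *
o,T,gp=show([0.3,100,202])
p=eyes.get_image("wrist"); cv2.imwrite("pics/w15.png",p["image"][:,:,::-1])
E
```

```text
t: 15.63
tool_pos: [0.5843, 0.1287, 0.3497]
tool_rot: [2.4, 1.953, 0.021]
contact_force: [-2.7, 3.8, 0.9]
opening: 0.0264
t 15.63 grasp(stand)mm [  2.  101.4 194.9] open 26.4 F(stand) [-3.4  3.2  0.9]
tool axes in stand x,y,z: [[-0.004, 0.999, 0.045], [1.0, 0.005, -0.019], [-0.019, 0.045, -0.999]]
shift tool mm [-1.6 -1.4 -7.1]
t: 15.8
tool_pos: [0.589, 0.1281, 0.3491]
tool_rot: [2.414, 1.964, -0.003]
contact_force: [-17.0, 5.4, 12.0]
opening: 0.0265
t 15.8 grasp(stand)mm [  3.  101.6 194.2] open 26.5 F(stand) [-17.8   1.8  12. ]
tool axes in stand x,y,z: [[-0.004, 1.0, 0.022], [1.0, 0.004, -0.02], [-0.02, 0.022, -1.0]]
shift tool mm [-1.8 -2.6 -7.9]
```

View pics/w15.png

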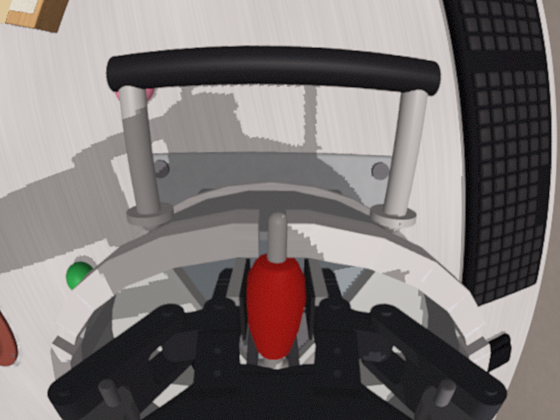

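```bash
python3 -m crank '[[0,0,0,0,-3,0,1],[0,0,0,0,0,0,-0.1],[0,0,0,0,0,0,-0.2],[0,0,0,0,0,0,-0.2],[0,0,0,0,0,-15,-0.2],[0,0,0,0,0,-25,-0.2],[0,0,0,0,0,-20,-0.2],[0,0,0,0,0,0,1]]' 20
python3 - <<'E'
from h import *
o,T,gp=show([0.3,100,250])
p=eyes.get_image("wrist"); cv2.imwrite("pics/w16.png",p["image"][:,:,::-1])
for a in (0,.08,.17):
    print([np.round(proj(p,o,s2w((0,.05+r*np.cos(a),.195+r*np.sin(a))))).tolist() for r in (.018,.05,.072,.092)])
E
```

```text
t: 16.52
tool_pos: [0.5842, 0.1277, 0.4041]
tool_rot: [2.418, 1.964, -0.029]
contact_force: [0.2, -0.2, -0.0]
opening: 0.0403
t 16.52 grasp(stand)mm [ -3.5  98.6 249.2] open 40.3 F(stand) [ 0.3 -0.2 -0. ]
tool axes in stand x,y,z: [[-0.002, 1.0, 0.009], [1.0, 0.003, -0.031], [-0.031, 0.009, -0.999]]
shift tool mm [ 1.4  3.9 -0.8]
[[282.0, 286.0], [282.0, 241.0], [283.0, 207.0], [283.0, 173.0]]
[[282.0, 287.0], [283.0, 244.0], [283.0, 210.0], [283.0, 176.0]]
[[282.0, 289.0], [283.0, 249.0], [283.0, 216.0], [284.0, 182.0]]
```

View pics/w16.png

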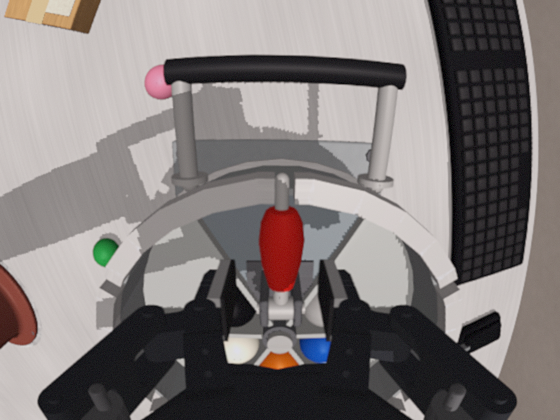

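```bash
python3 -m crank '[[0,0,0,8,3,0,1],[0,0,0,5,1,0,1],[0,0,0,0,0,0,1],[0,0,0,0,0,6,1],[0,0,0,0,0,6,1],[0,0,0,0,0,5,1],[0,0,0,0,0,3,1]]' 20
python3 - <<'E'
from h import *
o,T,gp=show([0.3,113,225])
E
```

```text
t: 17.15
tool_pos: [0.5919, 0.1398, 0.3783]
tool_rot: [2.418, 1.964, -0.033]
contact_force: [-1.3, -1.5, 19.1]
opening: -0.0001
t 17.15 grasp(stand)mm [  1.2 111.7 223.3] open -0.1 F(stand) [-0.9 -1.8 19.1]
tool axes in stand x,y,z: [[-0.002, 1.0, 0.007], [0.999, 0.002, -0.033], [-0.033, 0.007, -0.999]]
shift tool mm [ 1.3 -0.9 -1.7]
```

```bash
python3 -m crank '[[0,0,0,0,0,-15,1],[0,0,0,20,0,-25,0.5],[0,0,0,30,0,-25,-0.1],[0,0,0,30,0,-10,-0.1],[0,0,0.12,8,0,0,-0.1],[0,0,0.12,0,0,0,-0.1],[0,0,0.12,0,0,0,-0.1],[0,0,0.12,0,0,0,-0.1]]' 20; python3 -m crank '[[0,0,0.12,0,0,0,-0.1],[0,0,0.12,0,0,0,-0.1],[0,0,0.12,0,0,0,-0.1],[0,0,0.12,0,0,0,-0.1],[0,0,0.12,0,0,0,-0.1],[0,0,0.12,0,0,0,-0.1],[0,0,0.12,0,0,0,-0.1],[0,0,0.12,0,0,0,-0.1]]'
python3 - <<'E'
from h import *
o,T,gp=show([0,200,185])
print(o["q"].round(2))
p=eyes.get_image("wrist"); cv2.imwrite("pics/w17.png",p["image"][:,:,::-1])
for m in ((0,.2,.185),(.06,.2,.185),(-.06,.2,.185)): print(np.round(proj(p,o,s2w(m))))
E
```

```text
t: 17.82
tool_pos: [0.6106, 0.2318, 0.4508]
tool_rot: [2.827, 1.3, -0.026]
contact_force: [-1.0, 0.2, -0.0]
opening: 0.047
t: 18.48
tool_pos: [0.6098, 0.232, 0.4431]
tool_rot: [3.096, -0.215, -0.017]
contact_force: [0.7, -0.3, 0.0]
opening: 0.0474
t 18.48 grasp(stand)mm [ -2.4 204.6 288.2] open 47.4 F(stand) [ 0.7 -0.1  0. ]
tool axes in stand x,y,z: [[0.998, 0.07, -0.005], [0.07, -0.997, -0.039], [-0.008, 0.039, -0.999]]
shift tool mm [  2.9   0.8 103.3]
[ 0.25  0.1   1.5  -0.03  1.56  1.96]
[279. 213.]
[285. 131.]
[274. 282.]
```

View pics/w17.png

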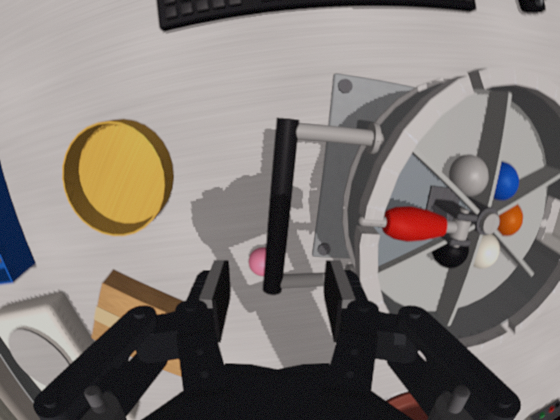

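```bash
python3 -m crank '[[-0.035,0,0.065,2,-1,10,-0.1],[0,0,0,0,0,20,-0.1],[0,0,0,0,0,18,-0.1],[0,0,0,0,0,10,-0.1],[0,0,0,0,0,0,-0.1]]' 30
python3 - <<'E'
from h import *
o,T,gp=show([0,200,185])
p=eyes.get_image("wrist"); cv2.imwrite("pics/w18.png",p["image"][:,:,::-1])
E
```

```text
t: 18.95
tool_pos: [0.6107, 0.2284, 0.3818]
tool_rot: [3.051, -0.306, -0.02]
contact_force: [0.3, 0.5, -0.7]
opening: 0.0471
t 18.95 grasp(stand)mm [ -0.7 195.6 227.2] open 47.1 F(stand) [ 0.2  0.6 -0.7]
tool axes in stand x,y,z: [[1.0, 0.009, -0.005], [0.009, -0.997, -0.076], [-0.006, 0.076, -0.997]]
shift tool mm [ 1.  -7.6 41.8]
```

View pics/w18.png

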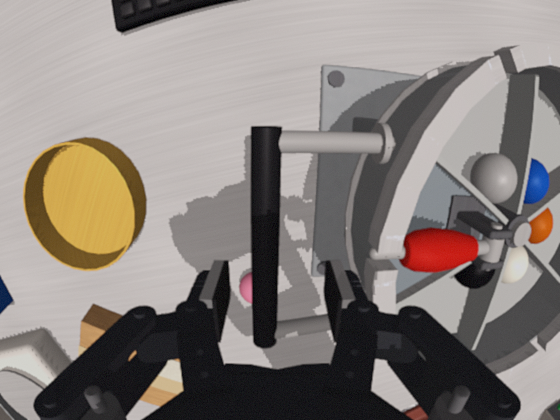

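```bash
python3 -m crank '[[0.04,0,0,0,4,0,-0.1],[0.035,0,0,0,3,0,-0.1],[0,0,0,0,0,0,-0.1]]' 30
python3 - <<'E'
from h import *
o,T,gp=show([0,200,185])
E
```

```text
t: 19.25
tool_pos: [0.6098, 0.2219, 0.3849]
tool_rot: [-3.123, 0.308, 0.005]
contact_force: [-0.9, -0.0, 0.3]
opening: 0.0474
t 19.25 grasp(stand)mm [-1.000e-01  2.013e+02  2.299e+02] open 47.4 F(stand) [-0.9 -0.2  0.3]
tool axes in stand x,y,z: [[1.0, 0.013, -0.004], [0.013, -1.0, 0.003], [-0.004, -0.003, -1.0]]
shift tool mm [ 0.2  1.4 44.9]
```

```bash
python3 -m crank '[[0,0,0,0,1,12,-0.1],[0,0,0,0,0,12,-0.1],[0,0,0,0,0,10,-0.1],[0,0,0,0,0,6,-0.1],[0,0,0,0,0,2,-0.1],[0,0,0,0,0,0,-0.1]]' 30
python3 - <<'E'
from h import *
o,T,gp=show([0,200,185])
p=eyes.get_image("wrist"); cv2.imwrite("pics/w19.png",p["image"][:,:,::-1])
E
```

```text
t: 19.75
tool_pos: [0.6098, 0.2215, 0.3403]
tool_rot: [-3.126, 0.305, 0.002]
contact_force: [0.3, 0.2, -0.4]
opening: 0.0468
t 19.75 grasp(stand)mm [  0.4 200.6 185.3] open 46.8 F(stand) [ 0.2  0.3 -0.4]
tool axes in stand x,y,z: [[1.0, 0.015, -0.001], [0.015, -1.0, 0.001], [-0.001, -0.001, -1.0]]
shift tool mm [-0.4  0.6  0.3]
```

View pics/w19.png

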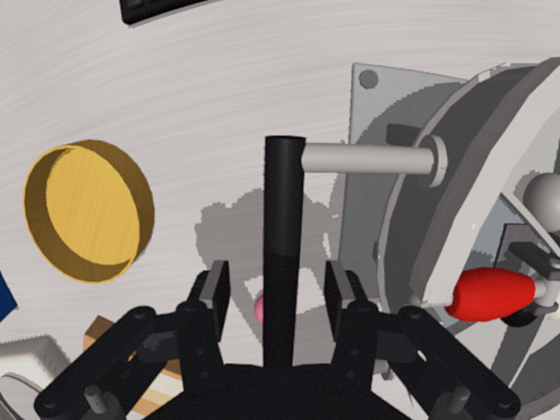

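```bash
python3 -m crank '[[0,0,0,0,0,0,1],[0,0,0,0,0,0,1],[0,0,0,0,0,0,1],[0,0,0,0,0,0,1],[0,0,0,0,0,0,1]]' 60
python3 - <<'E'
from h import *
o,T,gp=show([0,200,185])
E
```

```text
t: 20.22
tool_pos: [0.6098, 0.2206, 0.3409]
tool_rot: [3.124, -0.307, -0.003]
contact_force: [0.4, 0.3, -2.2]
opening: 0.0144
t 20.22 grasp(stand)mm [  0.6 199.2 185.9] open 14.4 F(stand) [ 0.4  0.4 -2.2]
tool axes in stand x,y,z: [[1.0, 0.013, -0.002], [0.013, -1.0, -0.003], [-0.002, 0.002, -1.0]]
shift tool mm [-0.6 -0.8  0.9]
```

```bash
python3 -m crank '[[0,0,0,0,1.5,-5,1],[0,0,0,0,2,-8,1],[0,0,0,0,2.2,-8,1],[0,0,0,0,2.4,-8,1],[0,0,0,0,2.6,-8,1],[0,0,0,0,2.8,-8,1],[0,0,0,0,0,0,1]]' 60
python3 - <<'E'
from h import *
o,T,gp=show([0,179.8,246.2])
p=eyes.get_image("scene"); cv2.imwrite("pics/s20.png",cv2.resize(p["image"][130:330,150:420,::-1],None,fx=2.9,fy=2.9))
E
```

```text
t: 20.8
tool_pos: [0.6072, 0.2079, 0.3822]
tool_rot: [-3.12, 0.31, 0.004]
contact_force: [1.7, 0.4, -7.0]
opening: 0.0138
t 20.8 grasp(stand)mm [  0.4 187.4 227.2] open 13.8 F(stand) [ 1.5  0.7 -7. ]
tool axes in stand x,y,z: [[1.0, 0.011, -0.003], [0.011, -1.0, 0.006], [-0.003, -0.006, -1.0]]
shift tool mm [ -0.5   7.5 -19. ]
```

View pics/s20.png

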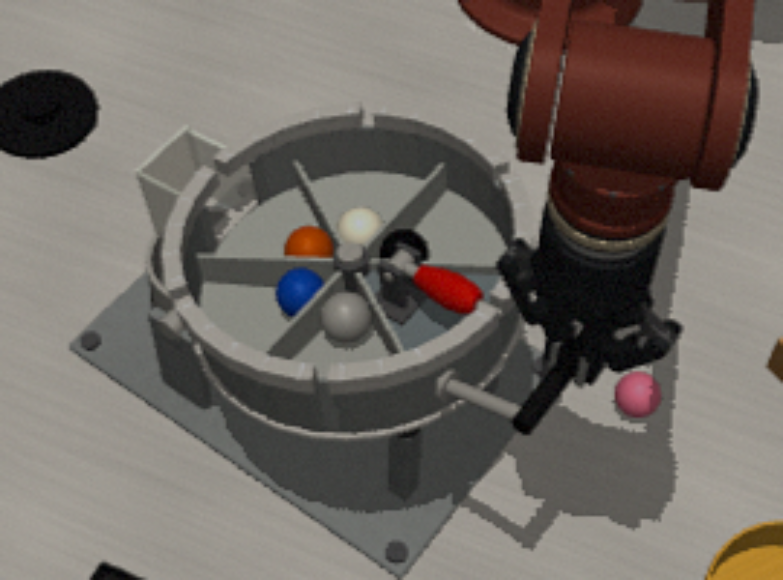

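```bash
python3 -m crank '[[0,0,0,0,3,-7,1],[0,0,0,0,3.1,-7,1],[0,0,0,0,3.2,-7,1],[0,0,0,0,3.3,-7,1],[0,0,0,0,3.4,-7,1],[0,0,0,0,0,0,1],[0,0,0,0,0,0,1],[0,0,0,0,0,0,1]]' 60
python3 - <<'E'
from h import *
o,T,gp=show([0,165.2,275])
p=eyes.get_image("scene"); cv2.imwrite("pics/s21.png",cv2.resize(p["image"][130:330,150:420,::-1],None,fx=2.9,fy=2.9))
E
```

```text
t: 21.52
tool_pos: [0.6037, 0.1931, 0.4154]
tool_rot: [-3.112, 0.308, 0.002]
contact_force: [3.2, 2.4, -5.7]
opening: 0.0141
t 21.52 grasp(stand)mm [2.000e-01 1.735e+02 2.605e+02] open 14.1 F(stand) [ 2.6  3.  -5.7]
tool axes in stand x,y,z: [[1.0, 0.012, -0.003], [0.012, -1.0, 0.014], [-0.003, -0.014, -1.0]]
shift tool mm [ -0.3   8.1 -14.7]
```

View pics/s21.png

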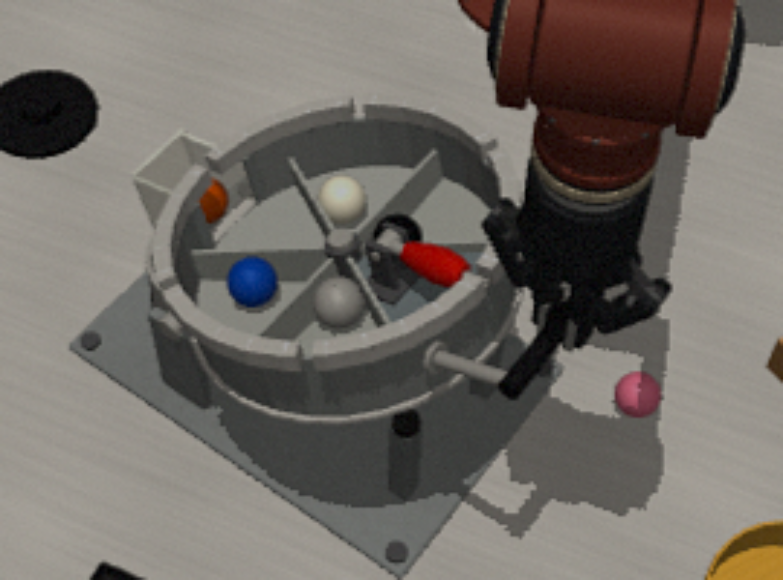

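The agate (px 212,198) is rolling to the spout at about 0.25 rad; hold, with a little more tip.

```bash
python3 -m crank '[[0,0,0,0,3,-6,1],[0,0,0,0,3,-6,1],[0,0,0,0,0,0,1],[0,0,0,0,0,0,1],[0,0,0,0,0,0,1],[0,0,0,0,0,0,1],[0,0,0,0,0,0,1],[0,0,0,0,0,0,1]]' 60
python3 - <<'E'
from h import *
o,T,gp=show([0,165.2,275])
p=eyes.get_image("scene"); cv2.imwrite("pics/s22.png",cv2.resize(p["image"][130:330,150:420,::-1],None,fx=2.9,fy=2.9))
p=eyes.get_image("top"); cv2.imwrite("pics/t22.png",cv2.resize(p["image"][120:300,180:380,::-1],None,fx=3,fy=3))
E
```

```text
t: 22.23
tool_pos: [0.6026, 0.1877, 0.4262]
tool_rot: [-3.112, 0.306, 0.002]
contact_force: [2.1, 2.3, -5.0]
opening: 0.014
t 22.23 grasp(stand)mm [1.000e-01 1.681e+02 2.712e+02] open 14.0 F(stand) [ 1.6  2.7 -5. ]
tool axes in stand x,y,z: [[1.0, 0.013, -0.003], [0.013, -1.0, 0.014], [-0.003, -0.014, -1.0]]
shift tool mm [-0.2  2.9 -3.8]
```

View pics/s22.png

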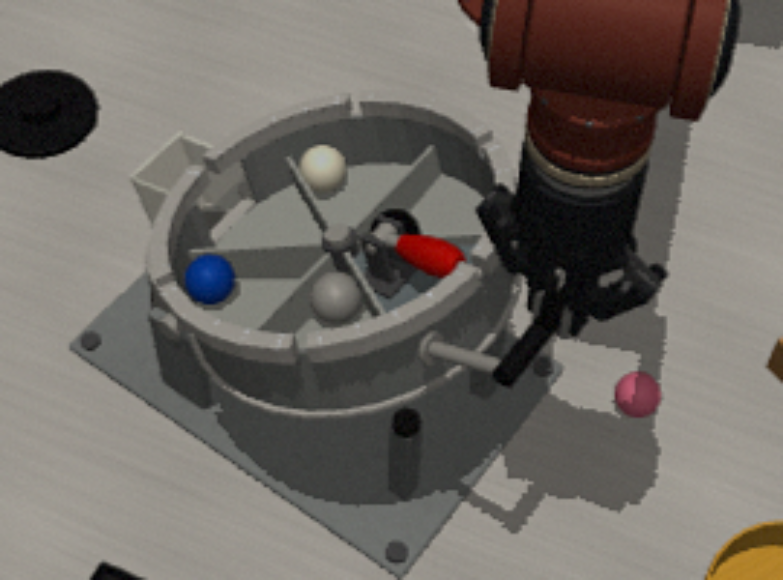

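View pics/t22.png

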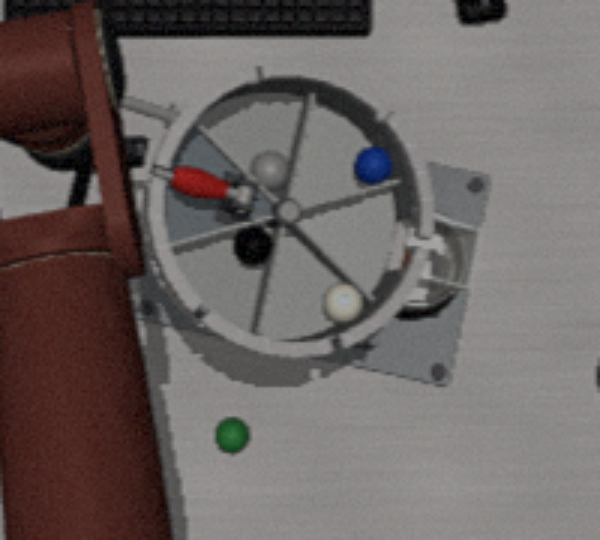

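```bash
python3 -m crank '[[0,0,0,0,2,-4,1],[0,0,0,0,0,0,1],[0,0,0,0,0,0,1],[0,0,0,0,0,0,1],[0,0,0,0,0,0,1],[0,0,0,0,0,0,1]]' 60
python3 - <<'E'
from h import *
o,T,gp=show([0,165.2,275])
p=eyes.get_image("top"); cv2.imwrite("pics/t23.png",cv2.resize(p["image"][160:240,290:370,::-1],None,fx=7,fy=7,interpolation=cv2.INTER_CUBIC))
for q in ("agate_center","jar_in"): print([(np.round(d["centre"],3).tolist(),round(d["confidence"],2)) for d in spotter.mark_of(q,p)[:3]])
E
```

```text
t: 22.83
tool_pos: [0.6023, 0.186, 0.4292]
tool_rot: [-3.111, 0.306, 0.003]
contact_force: [2.3, 2.8, -4.0]
opening: 0.0142
t 22.83 grasp(stand)mm [1.000e-01 1.665e+02 2.742e+02] open 14.2 F(stand) [ 1.6  3.2 -4. ]
tool axes in stand x,y,z: [[1.0, 0.013, -0.004], [0.013, -1.0, 0.015], [-0.003, -0.015, -1.0]]
shift tool mm [-0.1  1.3 -0.8]
[]
[([0.534, -0.136, 0.022], 0.48)]
```

View pics/t23.png

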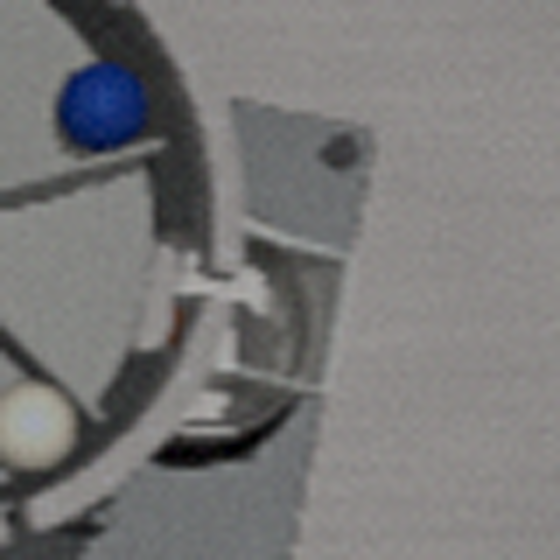

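Run:
```python
from h import *
p=eyes.get_image("top")
f=210/np.tan(np.radians(p["vertical_fov"]/2));Rm,_=cv2.Rodrigues(np.array(p["rvec"]));t=np.array(p["tvec"]).ravel()
C=-Rm.T@t
d=Rm.T@np.array([(315.4-p["cx"])/f,(206.4-p["cy"])/f,1])
for z in (.04,.1,.13,.15):
    w=C+d*(z-C[2])/d[2]; print(z,w.round(3),(w2s(w)*1e3).round())
print("jar stand",w2s([.535,-.137,.02])*1e3)
```

```text
0.04 [ 0.534 -0.13   0.04 ] [  -0. -160.   40.]
0.1 [ 0.527 -0.124  0.1  ] [  -9. -155.  100.]
0.13 [ 0.523 -0.121  0.13 ] [ -13. -152.  130.]
0.15 [ 0.52  -0.119  0.15 ] [ -16. -151.  150.]
jar stand [   1.80610252 -165.75741374   20.        ]
```

```bash
python3 -m crank '[[0,0,0,0,-2,4,1],[0,0,0,0,-3.8,7,1],[0,0,0,0,-3.6,7,1],[0,0,0,0,-3.4,7,1],[0,0,0,0,-3.2,7,1],[0,0,0,0,-3,7,1],[0,0,0,0,-2.8,7,1],[0,0,0,0,-2.6,7,1]]' 60
python3 - <<'E'
from h import *
show([0,179.8,246.2]);o,T,gp=show([0,191.4,216.1])
p=eyes.get_image("top"); cv2.imwrite("pics/t24.png",cv2.resize(p["image"][160:240,290:370,::-1],None,fx=7,fy=7,interpolation=cv2.INTER_CUBIC))
E
```

```text
t: 23.7
tool_pos: [0.6076, 0.2116, 0.3723]
tool_rot: [-3.118, 0.307, 0.0]
contact_force: [2.7, -0.0, -5.7]
opening: 0.0142
t 23.7 grasp(stand)mm [  0.4 191.6 217.3] open 14.2 F(stand) [ 2.6  0.5 -5.7]
tool axes in stand x,y,z: [[1.0, 0.013, -0.001], [0.013, -1.0, 0.008], [-0.001, -0.008, -1.0]]
shift tool mm [ -0.5  11.5 -29. ]
t 23.7 grasp(stand)mm [  0.4 191.6 217.3] open 14.2 F(stand) [ 2.6  0.5 -5.7]
tool axes in stand x,y,z: [[1.0, 0.013, -0.001], [0.013, -1.0, 0.008], [-0.001, -0.008, -1.0]]
shift tool mm [-0.4  0.2  1.2]
```

View pics/t24.png

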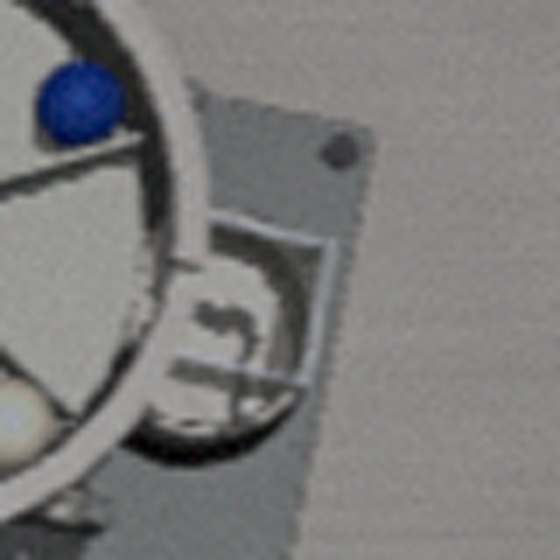

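```bash
python3 -m crank '[[0,0,0,0,-2.3,7,1],[0,0,0,0,-2.1,7,1],[0,0,0,0,-2,7,1],[0,0,0,0,-1.5,6,1],[0,0,0,0,-1,4,1],[0,0,0,0,-0.5,2,1],[0,0,0,0,0,0,1]]' 60
python3 - <<'E'
from h import *
o,T,gp=show([0,199.2,185.9])
p=eyes.get_image("scene"); cv2.imwrite("pics/s25.png",cv2.resize(p["image"][130:330,150:420,::-1],None,fx=2.9,fy=2.9))
E
```

```text
t: 24.33
tool_pos: [0.6099, 0.2201, 0.3442]
tool_rot: [-3.125, 0.311, 0.006]
contact_force: [2.9, -0.9, -8.3]
opening: 0.0137
t 24.33 grasp(stand)mm [  0.3 199.3 189.2] open 13.7 F(stand) [ 3.1 -0.3 -8.3]
tool axes in stand x,y,z: [[1.0, 0.01, -0.004], [0.01, -1.0, 0.001], [-0.004, -0.001, -1.0]]
shift tool mm [-0.3  0.1  3.3]
```

View pics/s25.png

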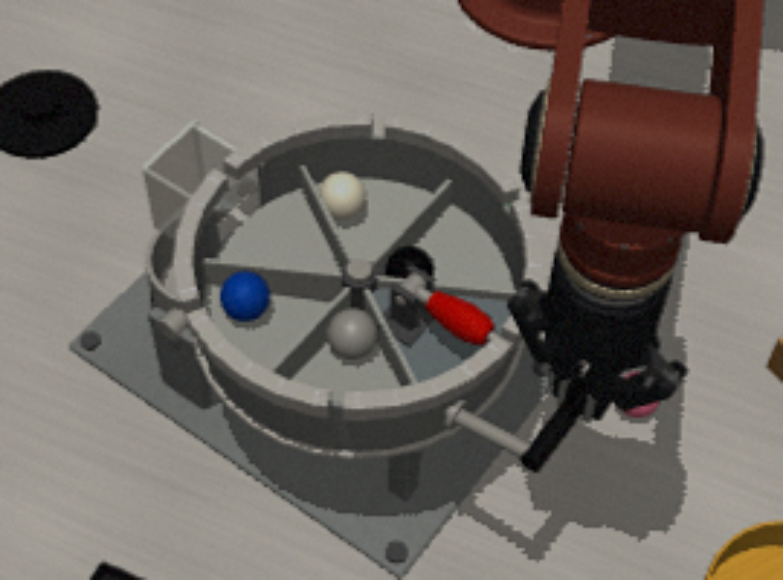

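Nearly level, still 8 N of load; lower until the load vanishes.

```bash
python3 -m crank '[[0,0,0,0,0,2,1],[0,0,0,0,0,2,1],[0,0,0,0,0,2,1],[0,0,0,0,0,1,1],[0,0,0,0,0,0,1]]' 60
python3 - <<'E'
from h import *
o,T,gp=show([0,199.2,185.9])
E
```

```text
t: 24.8
tool_pos: [0.61, 0.22, 0.3441]
tool_rot: [-3.124, 0.312, 0.007]
contact_force: [0.9, -3.2, -4.8]
opening: 0.0142
t 24.8 grasp(stand)mm [  0.4 199.3 189.1] open 14.2 F(stand) [ 1.5 -3.  -4.8]
tool axes in stand x,y,z: [[1.0, 0.01, -0.005], [0.01, -1.0, 0.002], [-0.005, -0.002, -1.0]]
shift tool mm [-0.4  0.1  3.2]
```

```bash
python3 -m crank '[[0,0,0,0,0,4,1],[0,0,0,0,0,4,1],[0,0,0,0,0,0,1]]' 60
python3 - <<'E'
from h import *
o,T,gp=show([0,199.2,185.9])
E
```

```text
t: 25.05
tool_pos: [0.61, 0.2201, 0.3443]
tool_rot: [-3.124, 0.312, 0.008]
contact_force: [1.5, -3.0, -9.3]
opening: 0.0138
t 25.05 grasp(stand)mm [  0.4 199.3 189.3] open 13.8 F(stand) [ 2.1 -2.7 -9.3]
tool axes in stand x,y,z: [[1.0, 0.01, -0.005], [0.01, -1.0, 0.001], [-0.005, -0.001, -1.0]]
shift tool mm [-0.4  0.1  3.4]
```

```bash
python3 -m crank '[[0,0,0,0,0,5,1]]' 60
python3 - <<'E'
from h import *
o,T,gp=show([0,199.2,185.9])
p=eyes.get_image("scene")
for q in ("handle","cradle","spare_jar"): print([(np.round(w2s(d["centre"]),3).tolist(),round(d["confidence"],2)) for d in spotter.mark_of(q,p)[:2]])
E
```

```text
t: 25.13
tool_pos: [0.6102, 0.2201, 0.3437]
tool_rot: [-3.124, 0.312, 0.007]
contact_force: [-15.3, -6.8, 31.7]
opening: 0.0142
t 25.13 grasp(stand)mm [  0.6 199.4 188.7] open 14.2 F(stand) [-13.5  -9.9  31.7]
tool axes in stand x,y,z: [[1.0, 0.01, -0.005], [0.01, -1.0, 0.001], [-0.005, -0.001, -1.0]]
shift tool mm [-0.6  0.2  2.8]
[([0.002, 0.201, 0.186], 0.74)]Traceback (most recent call last):
  File "<stdin>", line 4, in <module>
ValueError: it knows: agate_center, bay, carton, grip, handle, hinge, jar_in, jar_lid, nitride_center, notch, pivot, polyamide_center, sieve, spare_jar, stand, steel_ball_center, wheel_top, zirconia_center
```

It rests on its stops (pressing gives +32 N, handle seen at 186 mm). Release.

```bash
python3 -m crank '[[0,0,0,0,0,0.5,0.5],[0,0,0,0,0,0,0.1],[0,0,0,0,0,0,-0.1],[0,0,0,0,0,0,-0.1]]' 20
python3 - <<'E'
from h import *
show()
E
python3 -m crank '[[0,0,0,0,0,-10,-0.1],[0,0,0,0,0,-25,-0.1],[0,0,0,0,0,-30,-0.1],[0,0,0,0,0,-30,-0.1],[0,0,0,0,0,-30,-0.1],[0,0,0,0,0,-20,-0.1],[0,0,0,0,0,0,-0.1]]' 20
python3 - <<'E'
from h import *
o,T,gp=show()
p=eyes.get_image("wrist"); cv2.imwrite("pics/w26.png",p["image"][:,:,::-1])
p=eyes.get_image("top"); cv2.imwrite("pics/t26.png",cv2.resize(p["image"][120:300,180:380,::-1],None,fx=3,fy=3))
p=eyes.get_image("scene"); cv2.imwrite("pics/s26.png",cv2.resize(p["image"][130:330,150:420,::-1],None,fx=2.9,fy=2.9))
for q in ("handle","grip","jar_in","agate_center"): print(q,[(np.round(w2s(d["centre"]),3).tolist(),round(d["confidence"],2)) for d in spotter.mark_of(q,p)[:2]])
E
```

```text
t: 25.57
tool_pos: [0.6106, 0.2216, 0.3455]
tool_rot: [-3.12, 0.307, -0.001]
contact_force: [-0.3, 0.1, -0.4]
opening: 0.0469
t 25.57 grasp(stand)mm [  1.4 201.7 190.5] open 46.9 F(stand) [-0.3  0.  -0.4]
tool axes in stand x,y,z: [[1.0, 0.013, 0.0], [0.013, -1.0, 0.006], [0.0, -0.006, -1.0]]
t: 26.15
tool_pos: [0.6103, 0.2218, 0.4926]
tool_rot: [-3.122, 0.303, 0.014]
contact_force: [-0.2, 0.5, 0.1]
opening: 0.047
t 26.15 grasp(stand)mm [ -0.4 201.5 337.6] open 47.0 F(stand) [-0.3  0.4  0.1]
tool axes in stand x,y,z: [[1.0, 0.016, -0.009], [0.016, -1.0, 0.004], [-0.009, -0.004, -1.0]]
handle [([0.002, 0.198, 0.188], 0.96), ([-0.004, -0.118, 0.118], 0.43)]
grip [([0.002, 0.101, 0.198], 0.63)]
jar_in [([0.001, -0.168, 0.021], 0.72), ([0.005, 0.099, 0.198], 0.18)]
agate_center []
```

View pics/w26.png

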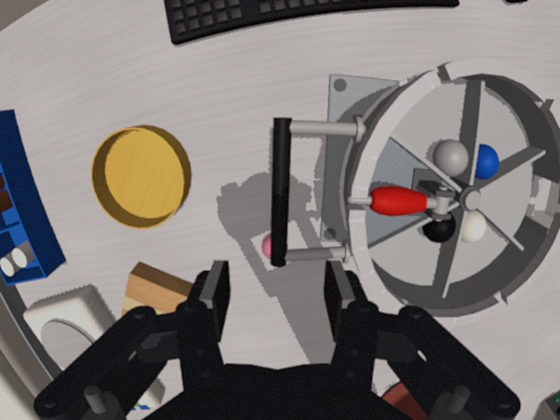

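View pics/s26.png

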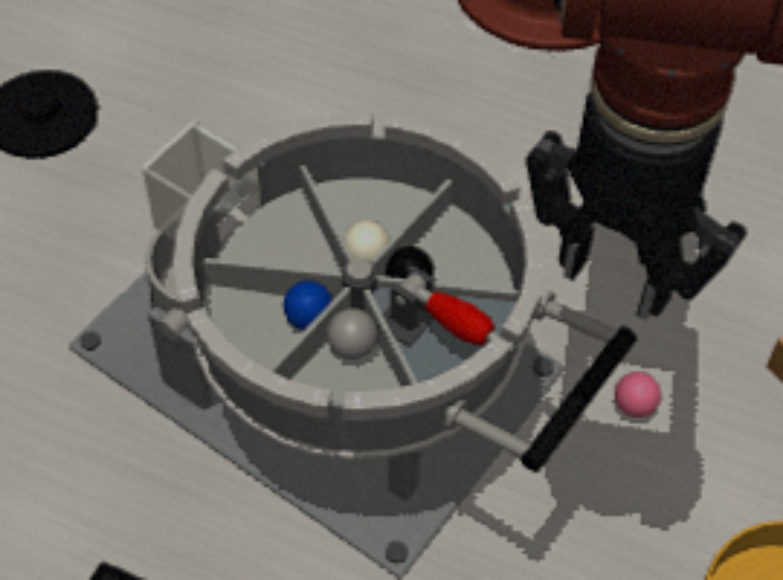

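View pics/t26.png

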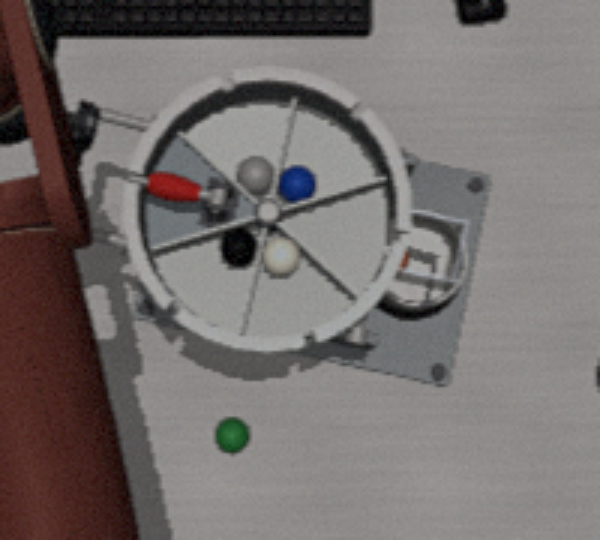

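```bash
python3 -m crank '[[0,0,0,0,20,-10,-0.1],[0,0,0,0,38,-5,-0.1],[0,0,0,0,40,-5,-0.1],[0,0,0,0,40,0,-0.1],[0,0,0,0,40,0,-0.1],[0,0,0,0,40,0,-0.1],[0,0,0,0,40,0,-0.1],[0,0,0,0,40,0,-0.1]]'; python3 -m crank '[[0,0,0,0,40,0,-0.1],[0,0,0,0,40,0,-0.1],[0,0,0,0,40,0,-0.1],[0,0,0,0,40,0,-0.1],[0,0,0,0,30,0,-0.1],[0,0,0,0,10,0,-0.1],[0,0,0,0,0,0,-0.1]]'
python3 - <<'E'
from h import *
o,T,gp=show()
p=eyes.get_image("wrist"); cv2.imwrite("pics/w27.png",p["image"][:,:,::-1])
for q in ("jar_in","agate_center"): print(q,[(np.round(w2s(d["centre"]),3).tolist(),round(d["confidence"],2)) for d in spotter.mark_of(q,p)[:2]])
E
```

```text
t: 27.17
tool_pos: [0.552, -0.0748, 0.4912]
tool_rot: [3.128, -0.28, -0.064]
contact_force: [1.0, 0.2, 0.0]
opening: 0.0469
t: 27.75
tool_pos: [0.5099, -0.2862, 0.4814]
tool_rot: [-3.122, 0.293, 0.085]
contact_force: [-0.2, 1.4, 0.2]
opening: 0.0469
t 27.75 grasp(stand)mm [-1.000e-01 -3.172e+02  3.267e+02] open 46.9 F(stand) [-0.5  1.4  0.2]
tool axes in stand x,y,z: [[0.998, 0.022, -0.054], [0.021, -1.0, -0.001], [-0.054, 0.0, -0.999]]
jar_in [([0.001, -0.17, 0.02], 0.71)]
agate_center []
```

View pics/w27.png

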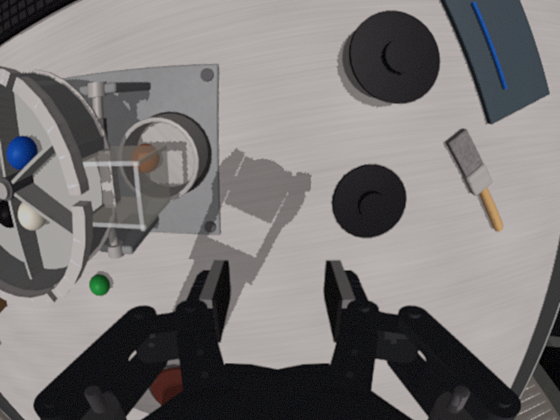

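The agate shows inside the jar (px 146,157), seen through the spout; the jar and bystanders are in place and the arm touches nothing. Handing in.

Run:
```python
from h import *
print(ctrl.finish_job())
```

```text
the job is handed in; nothing more can be done
None
```

The agate ball is in the open jar and the carousel is back level; I handed the job in at about 28 s. No verdict was reported, so this rests on my own checks.

**What I did:**
- I swung the crank up and turned the wheel half a turn.
- I folded the crank into the rim notch on the handle side and pressed it down with 19 N. A sideways push of about 18 N had already shown the wheel was locked.
- I tipped the carousel to about 0.3 rad until the ball rolled out, then lowered it onto its stops in small steps and let go.

**Last checks:**
- **Agate ball:** the wrist picture shows it inside the jar. The network did not find it in that picture, so this is by eye, backed by a pixel-ray estimate about 6 mm from the jar's axis.
- **Carousel:** the handle measured 186 to 188 mm up, against 185 mm when level.
- **Crank:** the grip measured 198 mm up, against 195 mm when folded, within the network's 4 mm error.
- **Other balls and jar:** all four other balls are in the wheel. The jar measured within about 5 mm of its start, which is the network's own error.
- **Bystanders:** they look undisturbed in the pictures; I did not measure them again.
- **Robot:** it touches nothing.

**What went wrong on the way:**
- The grip slipped out of the fingers about halfway through the wheel turn. I turned the jaws to lie along the direction of motion and gripped again.
- The handle bar crept about 3 mm in the pads while lowering. I confirmed the carousel was on its stops by pressing down, which read 32 N upward.

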